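Reunite the pump bearing caps with their own blocks

ROBOT

A 6-joint arm with a two-finger parallel gripper is mounted at the origin on the work surface. World frame = base frame: x ahead of the robot, y to its left, z up, the work surface at z = 0. Lengths are in mm, angles in rad, forces in N, time in s.
With the tool pointing down it reaches from about 400 to 925 mm from the base axis. Payload 12.5 kg.
Tool frame: the origin (TCP) lies midway between the tips of the shut fingers; the grasp point (between the pads) lies 19 mm behind it (env.tcp_to_grasp is the distance from the TCP to the grasp point, in mm); z points along the fingers, y is the line along which they close (so a half turn about z gives the same grasp; the last joint's range is limited). The gripper opens to 95 mm and grips with 3 to 60 N. Pads are 20 mm wide; open, the fingers measure 119 mm over their backs; the gripper's body (75 mm by 180 mm) begins 59 mm behind the grasp point.
Start: joints at [-1.441, 0.491, 1.559, -0, 1.092, -0.106], TCP at [146.035, -607.717, 214.661] pointing down, gripper open.
Joint ranges: [-3.1, 3.1], [-0.84, 2.19], [0.05, 2.79], [-1.13, 4.28], [0.06, 2.93], [-2.69, 2.69]. Speed limits (rad/s): [2.22, 2.22, 2.79, 3.14, 3.14, 3.14].

INTERFACE

Orientations are given as [roll, pitch, yaw] about the fixed x, y, z axes, in that order (R = Rz(yaw) Ry(pitch) Rx(roll)).
In Python, from cell import env gives the robot as it stands. The module is installed in compiled form; this text tells all that it offers.
- The arm moves only by the tool step_arm, never from a script. Its argument "plan" is a list that holds one entry, the list of rows, each a list of 5 numbers: the shift along the tool's x, y, z in mm, then the turn about the tool's z in degrees, then the opening, from -1 (shut) to 1 (fully open). A call has 1 to 8 rows; each row is the pose to reach, as a shift and turn from the pose commanded when the call began, along the tool's axes at that moment; what a row does not reach only later rows make up. A row lasts 1/12 s, in which the tool goes at most 41.7 mm and 7.16 degrees, less where a joint would pass 70% of its speed; a pose out of reach is approached as far as the arm can. A call with a gripper value outside its range is refused whole. The fingers move at their own pace and stop on an object; the grip force is fixed at half the most. Time passes only in rows, so rows that repeat a pose let the fingers close. It gives the time, the measured TCP pose, the force, the opening and the grip force at its end, in the units of the state.
- env.state(): the state, without advancing time (a new reading comes with each control period).
- env.read_camera(name): name is "scene" or "top" or "wrist"; returns the picture (420x560x3 uint8, blue, green, red); there is no depth.
- env.get_calibration(name): a dict with "K" (3x3 intrinsics, pixels), "extrinsics" (4x4, takes a point from world to camera coordinates). Camera axes: x right, y up, looking along -z (the intrinsics and any distortion apply to the point x, -y, -z); pixel columns grow to the right and rows downward; lengths in mm; the calibration is good to about 2 mm. A picture is of the moment at which its call begins: read the wrist's pose just before it. get_calibration takes no time and is no camera call; for the wrist camera it gives the pose at the moment of the call.
- env.job_done(): hands the job in; it is judged then, once.
The state is a dict: "t": time; "joints": joint angles; "qvel": joint speeds; "tau": joint torques, N m; "eef_pos": TCP position; "tcp_rot": TCP orientation; "ft_force": force on the tool from outside, world axes, zero at the start; "moment": the same for the moment, N m; "opening": opening from 0.0 (shut) to 1.0 (fully open); "grip_force": force on a finger pad.
Only numpy, scipy, OpenCV 4.12 (cv2) and the standard library are available. Lean on these libraries where they do the work, as an engineer would, in place of code of your own. Each camera call takes 0.05 s, during which the arm holds its last target. There are 200 camera calls.

TASK

The washed blood-pump bearing caps are back: for each cap on the counter, lift the dust cover off the block with the same paint mark, stand that cover right way up on the floor of a pocket of the amber tray, one to a pocket, and put the cap home on its own block, painted ends together, seated flat on the block all round. A block whose cap has not come back keeps its cover on. Leave the petri dish, the tubing clamps and the other things where they are.

Things in the scene. Friction and masses are not known exactly. Their poses are not given: they have to be found in the camera images.
- block_red: Lower half of the red-marked bearing block, aluminium, fixed to the plate. Origin: centre of underside; x along its length, y along the bore. Foot flange 116 x 46 x 8 high; body 80 (x) x 30 (y), flat parting face at z = 26, with a half-round bore. Two keys stand 6 above that face (so to z = 32), 5 off centre to +y; their x places differ per block. Top of the +x ear (x 45 to 58) painted red, never hidden.
- block_blue: Lower half of the blue-marked bearing block, aluminium, fixed to the plate. Origin: centre of underside; x along its length, y along the bore. Foot flange 116 x 46 x 8 high; body 80 (x) x 30 (y), flat parting face at z = 26, with a half-round bore. Two keys stand 6 above that face (so to z = 32), 5 off centre to +y; their x places differ per block. Top of the +x ear (x 45 to 58) painted blue, never hidden.
- block_green: Lower half of the green-marked bearing block, aluminium, fixed to the plate. Origin: centre of underside; x along its length, y along the bore. Foot flange 116 x 46 x 8 high; body 80 (x) x 30 (y), flat parting face at z = 26, with a half-round bore. Two keys stand 6 above that face (so to z = 32), 5 off centre to +y; their x places differ per block. Top of the +x ear (x 45 to 58) painted green, never hidden.
- block_yellow: Lower half of the yellow-marked bearing block, aluminium, fixed to the plate. Origin: centre of underside; x along its length, y along the bore. Foot flange 116 x 46 x 8 high; body 80 (x) x 30 (y), flat parting face at z = 26, with a half-round bore. Two keys stand 6 above that face (so to z = 32), 5 off centre to +y; their x places differ per block. Top of the +x ear (x 45 to 58) painted yellow, never hidden.
- cap_red: Loose bearing cap marked red, 150 g, flat on the counter, or absent. Origin: centre of underside; x along its 80 length, y along the bore. 30 wide (y); ends 14 high; crown (|x| < 22) 32 high, gripped across y. Top of the +x end painted red. Pockets beneath fit only block_red's keys, 1.5 play, painted ends together: home at (0, 0, 26) in its frame, axes parallel; otherwise it rides 6 high.
- cap_blue: Loose bearing cap marked blue, 150 g, flat on the counter, or absent. Origin: centre of underside; x along its 80 length, y along the bore. 30 wide (y); ends 14 high; crown (|x| < 22) 32 high, gripped across y. Top of the +x end painted blue. Pockets beneath fit only block_blue's keys, 1.5 play, painted ends together: home at (0, 0, 26) in its frame, axes parallel; otherwise it rides 6 high.
- cap_green: Loose bearing cap marked green, 150 g, flat on the counter, or absent. Origin: centre of underside; x along its 80 length, y along the bore. 30 wide (y); ends 14 high; crown (|x| < 22) 32 high, gripped across y. Top of the +x end painted green. Pockets beneath fit only block_green's keys, 1.5 play, painted ends together: home at (0, 0, 26) in its frame, axes parallel; otherwise it rides 6 high.
- cap_yellow: Loose bearing cap marked yellow, 150 g, flat on the counter, or absent. Origin: centre of underside; x along its 80 length, y along the bore. 30 wide (y); ends 14 high; crown (|x| < 22) 32 high, gripped across y. Top of the +x end painted yellow. Pockets beneath fit only block_yellow's keys, 1.5 play, painted ends together: home at (0, 0, 26) in its frame, axes parallel; otherwise it rides 6 high.
- cover_red: Loose grey plastic dust cover, 45 g, over block_red at the start, standing at (0, 0, 8) in its frame on the foot flange, 2 play. Origin: centre of its open underside, x along its length. Hood 90 (x) x 40 (y) x 28 high; grip rib on top 50 (x) x 12 (y), from z = 28 to 46. Covers are all alike, also end for end.
- cover_blue: Loose grey plastic dust cover, 45 g, over block_blue at the start, standing at (0, 0, 8) in its frame on the foot flange, 2 play. Origin: centre of its open underside, x along its length. Hood 90 (x) x 40 (y) x 28 high; grip rib on top 50 (x) x 12 (y), from z = 28 to 46. Covers are all alike, also end for end.
- cover_green: Loose grey plastic dust cover, 45 g, over block_green at the start, standing at (0, 0, 8) in its frame on the foot flange, 2 play. Origin: centre of its open underside, x along its length. Hood 90 (x) x 40 (y) x 28 high; grip rib on top 50 (x) x 12 (y), from z = 28 to 46. Covers are all alike, also end for end.
- cover_yellow: Loose grey plastic dust cover, 45 g, over block_yellow at the start, standing at (0, 0, 8) in its frame on the foot flange, 2 play. Origin: centre of its open underside, x along its length. Hood 90 (x) x 40 (y) x 28 high; grip rib on top 50 (x) x 12 (y), from z = 28 to 46. Covers are all alike, also end for end.
- tray: Chunky amber plastic clamp tray, heavy and does not move, 225 (x) x 121 (y) x 30 high, two by two pockets, each 102 (x) x 50 (y), floor 6 thick. Origin: centre of its underside.
- pocket0 (a point): Centre of the floor of the tray's -x -y pocket, 6 above the counter; axes parallel to the tray's.
- pocket1 (a point): Centre of the floor of the tray's +x -y pocket, 6 above the counter; axes parallel to the tray's.
- pocket2 (a point): Centre of the floor of the tray's -x +y pocket, 6 above the counter; axes parallel to the tray's.
- pocket3 (a point): Centre of the floor of the tray's +x +y pocket, 6 above the counter; axes parallel to the tray's.
- plate: Dark steel service plate under the four blocks, 268 (x) x 172 (y) x 8 thick, fixed. Origin: centre of its underside.
- petri: Bystander: closed smoked-glass petri dish, 92 diameter, 16 high, loose. Origin: centre of its underside.
- clamp_a: Bystander: violet plastic tubing clamp, 58 x 12 x 20 high, 15 g, loose. Origin: centre of its underside.
- clamp_b: Bystander: violet plastic tubing clamp, 58 x 12 x 20 high, 15 g, loose. Origin: centre of its underside.
- hemostat_stand: Bystander: slotted beechwood stand 70 (x) x 170 (y) with five upright steel hemostats, 145 high over all, fixed. Origin: centre of its underside.
- dispenser: Bystander: square grey push-button dispenser, 85 x 85 x 86 high, fixed. Origin: centre of its underside.
Mind the look-alikes: they are no part of the job. Leave any purple look-alike of the cover_blue alone.

How it is judged (in metres and radians):
At the end, for the whole second after the job is handed in: Each cap present is home on the block of its colour (3 mm, flat, painted ends together) and that block's cover stands upright on the floor of a tray pocket; each block whose cap is absent still wears its cover (5 mm, level); all at rest (x of cap_red in the frame of block_red between -0.003 and 0.003 m and y of cap_red in the frame of block_red between -0.003 and 0.003 m and z of cap_red in the frame of block_red between 0.0235 and 0.0285 m and angle between each of cap_red, cap_blue, cap_green, cap_yellow's own z axis and vertical below 0.07 rad and angle between the x axis of cap_red and the x axis of block_red, either way round below 0.08 rad and linear speed of each of cap_red, cap_blue, cap_green, cap_yellow below 0.02 m/s and ((horizontal distance between cover_red and block_red below 0.005 m and z of cover_red in the frame of block_red between 0.005 and 0.0115 m and angle between cover_red's own z axis and vertical below 0.1 rad) or (x of cap_red in the frame of block_red between -0.003 and 0.003 m and y of cap_red in the frame of block_red between -0.003 and 0.003 m and z of cap_red in the frame of block_red between 0.0235 and 0.0285 m and angle between cap_red's own z axis and vertical below 0.07 rad and angle between the x axis of cap_red and the x axis of block_red, either way round below 0.08 rad and linear speed of cap_red below 0.02 m/s)) and ((horizontal distance between cover_red and block_red below 0.005 m and z of cover_red in the frame of block_red between 0.005 and 0.0115 m and angle between cover_red's own z axis and vertical below 0.1 rad) or (z of cover_red in the frame of tray between 0.003 and 0.0105 m and x of cover_red in the frame of tray between -0.105 and 0.105 m and y of cover_red in the frame of tray between -0.055 and 0.055 m and angle between cover_red's own z axis and vertical below 0.1 rad and linear speed of cover_red below 0.02 m/s)) and x of cap_blue in the frame of block_blue between -0.003 and 0.003 m and y of cap_blue in the frame of block_blue between -0.003 and 0.003 m and z of cap_blue in the frame of block_blue between 0.0235 and 0.0285 m and angle between the x axis of cap_blue and the x axis of block_blue, either way round below 0.08 rad and ((horizontal distance between cover_blue and block_blue below 0.005 m and z of cover_blue in the frame of block_blue between 0.005 and 0.0115 m and angle between cover_blue's own z axis and vertical below 0.1 rad) or (x of cap_blue in the frame of block_blue between -0.003 and 0.003 m and y of cap_blue in the frame of block_blue between -0.003 and 0.003 m and z of cap_blue in the frame of block_blue between 0.0235 and 0.0285 m and angle between cap_blue's own z axis and vertical below 0.07 rad and angle between the x axis of cap_blue and the x axis of block_blue, either way round below 0.08 rad and linear speed of cap_blue below 0.02 m/s)) and ((horizontal distance between cover_blue and block_blue below 0.005 m and z of cover_blue in the frame of block_blue between 0.005 and 0.0115 m and angle between cover_blue's own z axis and vertical below 0.1 rad) or (z of cover_blue in the frame of tray between 0.003 and 0.0105 m and x of cover_blue in the frame of tray between -0.105 and 0.105 m and y of cover_blue in the frame of tray between -0.055 and 0.055 m and angle between cover_blue's own z axis and vertical below 0.1 rad and linear speed of cover_blue below 0.02 m/s)) and x of cap_green in the frame of block_green between -0.003 and 0.003 m and y of cap_green in the frame of block_green between -0.003 and 0.003 m and z of cap_green in the frame of block_green between 0.0235 and 0.0285 m and angle between the x axis of cap_green and the x axis of block_green, either way round below 0.08 rad and ((horizontal distance between cover_green and block_green below 0.005 m and z of cover_green in the frame of block_green between 0.005 and 0.0115 m and angle between cover_green's own z axis and vertical below 0.1 rad) or (x of cap_green in the frame of block_green between -0.003 and 0.003 m and y of cap_green in the frame of block_green between -0.003 and 0.003 m and z of cap_green in the frame of block_green between 0.0235 and 0.0285 m and angle between cap_green's own z axis and vertical below 0.07 rad and angle between the x axis of cap_green and the x axis of block_green, either way round below 0.08 rad and linear speed of cap_green below 0.02 m/s)) and ((horizontal distance between cover_green and block_green below 0.005 m and z of cover_green in the frame of block_green between 0.005 and 0.0115 m and angle between cover_green's own z axis and vertical below 0.1 rad) or (z of cover_green in the frame of tray between 0.003 and 0.0105 m and x of cover_green in the frame of tray between -0.105 and 0.105 m and y of cover_green in the frame of tray between -0.055 and 0.055 m and angle between cover_green's own z axis and vertical below 0.1 rad and linear speed of cover_green below 0.02 m/s)) and x of cap_yellow in the frame of block_yellow between -0.003 and 0.003 m and y of cap_yellow in the frame of block_yellow between -0.003 and 0.003 m and z of cap_yellow in the frame of block_yellow between 0.0235 and 0.0285 m and angle between the x axis of cap_yellow and the x axis of block_yellow, either way round below 0.08 rad and ((horizontal distance between cover_yellow and block_yellow below 0.005 m and z of cover_yellow in the frame of block_yellow between 0.005 and 0.0115 m and angle between cover_yellow's own z axis and vertical below 0.1 rad) or (x of cap_yellow in the frame of block_yellow between -0.003 and 0.003 m and y of cap_yellow in the frame of block_yellow between -0.003 and 0.003 m and z of cap_yellow in the frame of block_yellow between 0.0235 and 0.0285 m and angle between cap_yellow's own z axis and vertical below 0.07 rad and angle between the x axis of cap_yellow and the x axis of block_yellow, either way round below 0.08 rad and linear speed of cap_yellow below 0.02 m/s)) and ((horizontal distance between cover_yellow and block_yellow below 0.005 m and z of cover_yellow in the frame of block_yellow between 0.005 and 0.0115 m and angle between cover_yellow's own z axis and vertical below 0.1 rad) or (z of cover_yellow in the frame of tray between 0.003 and 0.0105 m and x of cover_yellow in the frame of tray between -0.105 and 0.105 m and y of cover_yellow in the frame of tray between -0.055 and 0.055 m and angle between cover_yellow's own z axis and vertical below 0.1 rad and linear speed of cover_yellow below 0.02 m/s))); the robot touches nothing.
It fails at once if the petri dish is shoved or tipped (distance of petri from where it was at the start of the episode above 0.03 m or angle between petri's own z axis and vertical above 0.4 rad).
It fails at once if a tubing clamp is shoved away (distance of any of clamp_a, clamp_b from where it was at the start of the episode above 0.03 m).
Of cap_red, cap_blue, cap_green, cap_yellow only 3 to 4 are there at a start; the rules pass over those that are not, and their reading is None.
At some moment in a run one of cap_red, cap_blue, cap_green, cap_yellow may be knocked a few centimetres aside while the robot is not near it.
It also fails if it takes over 210 s, if anything falls off the work surface, if the arm or the gripper's body presses on something with over 40 N, if the wrist force passes 120 N, or if a joint passes its speed limit or range.

## Working session

There is one attempt and no reset: what is moved stays moved. The work goes in short steps, Python scripts to look and compute and a tool call to move; the robot and the scene stay as the last step left them, time stands still between calls to the robot, and variables do not carry over. Pictures are saved under pics/ and viewed, at most 14 in all, crops included, and the job is handed in when it is done.

Besides the shell and the picture viewer there is one more tool, called after "Request:" as a command line: name --argument value ..., lists and objects as JSON in quotes. step_arm: Moves the arm, as the interface text tells. Its arguments: {"type":"object","properties":{"plan":{"type":"array"}},"required":["plan"]}

```bash
mkdir -p pics
cat > h.py <<'E'
import numpy as np, cv2
from cell import env
def cal(n):
    c=env.get_calibration(n); return np.array(c["K"],float),np.array(c["extrinsics"],float),c
def ray(n,uv,z,c=None):
    K,E,_=c or cal(n); uv=np.atleast_2d(np.array(uv,float))
    d=np.linalg.solve(K,np.c_[uv,np.ones(len(uv))].T).T*[1,-1,-1]
    R,t=E[:3,:3],E[:3,3]; o=-R.T@t; d=d@R
    return o+d*((z-o[2])/d[:,2])[:,None]
def proj(n,P,c=None):
    K,E,_=c or cal(n); p=np.atleast_2d(P)@E[:3,:3].T+E[:3,3]; p=p*[1,-1,-1]; q=p@K.T; return q[:,:2]/q[:,2:]
E
python3 - <<'E'
from h import *
for n in ["scene","top","wrist"]:
    c=cal(n); im=env.read_camera(n); cv2.imwrite(f"pics/{n}0.png",im); print(n,c[2].keys(),c[0].round(1).tolist(),(-c[1][:3,:3].T@c[1][:3,3]).round(0), c[1].round(3).tolist())
print(env.state())
E
```

```text
scene dict_keys(['K', 'extrinsics']) [[411.0, 0.0, 276.6], [0.0, 411.0, 210.1], [0.0, 0.0, 1.0]] [ 941. -320.  842.] [[0.589, 0.808, 0.002, -296.663], [-0.681, 0.495, 0.539, 345.605], [0.435, -0.318, 0.842, -1219.878], [0.0, 0.0, 0.0, 1.0]]
top dict_keys(['K', 'extrinsics']) [[415.7, 0.0, 280.5], [0.0, 415.7, 213.2], [0.0, 0.0, 1.0]] [417. -16. 970.] [[0.007, -1.0, 0.008, -26.824], [0.992, 0.008, 0.128, -537.331], [-0.128, 0.007, 0.992, -908.228], [0.0, 0.0, 0.0, 1.0]]
wrist dict_keys(['K', 'extrinsics']) [[302.6, 0.0, 281.2], [0.0, 302.6, 219.1], [0.0, 0.0, 1.0]] [ 219. -589.  384.] [[0.233, -0.972, -0.001, -622.97], [0.938, 0.225, -0.263, 28.484], [0.256, 0.06, 0.965, -391.169], [0.0, 0.0, 0.0, 1.0]]
{'t': 0.15, 'joints': array([-1.44061036e+00,  4.91449514e-01,  1.55927667e+00,  1.30436605e-05,
        1.09170185e+00, -1.05616912e-01]), 'qvel': array([-0.00080123, -0.00233897, -0.00186334, -0.00122404,  0.00056289,
        0.00155151]), 'tau': array([ 1.92085805e-03, -6.12896776e+01, -2.58276379e+01,  6.92679430e-02,
        4.73829336e-02, -8.39513018e-05]), 'eef_pos': array([ 146.00880436, -607.54108972,  214.18962404]), 'tcp_rot': array([-3.14076316e+00, -9.95711516e-05,  2.35796822e-01]), 'ft_force': array([ 0.57981788,  0.76245751, -0.37212087]), 'moment': array([-0.04862784, -0.01076805,  0.03969988]), 'grip_force': 0.0, 'opening': 0.9977369787023697}
```

View pics/top0.png

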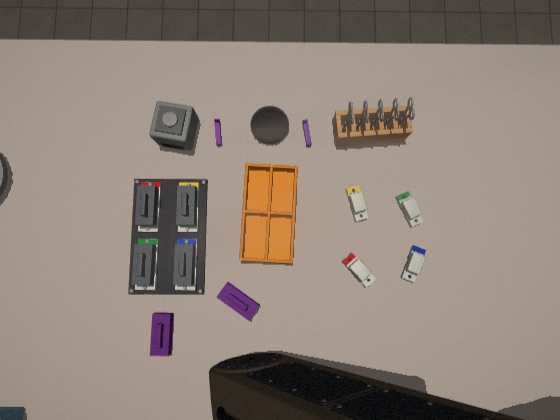

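View pics/scene0.png

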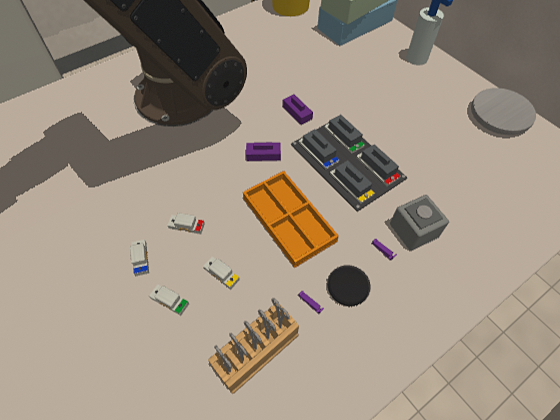

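The top view shows all four caps: yellow (357,203), green (409,209), red (359,270) and blue (415,263). The covered blocks are red (148,205), yellow (187,205), green (145,265) and blue (185,265). The tray is at (270,213). The purple look-alikes at (239,301) and (161,334) are off the plate, so I'll leave them alone.

```bash
cat >> h.py <<'E'
HUE={'red':(172,6),'yellow':(22,34),'green':(45,80),'blue':(105,125),'orange':(8,20)}
def cmask(im,c,s=110,v=60):
    H=cv2.cvtColor(im,cv2.COLOR_BGR2HSV); a,b=HUE[c]; h=H[...,0]
    m=((h>=a)&(h<=b)) if a<b else ((h>=a)|(h<=b))
    return (m&(H[...,1]>s)&(H[...,2]>v)).astype(np.uint8)
def blobs(m,amin):
    n,l,s,c=cv2.connectedComponentsWithStats(m,connectivity=8)
    return [(s[i,4],c[i],(l==i).astype(np.uint8)) for i in np.argsort(-s[:,4]) if i and s[i,4]>=amin]
def rect(m):
    c=max(cv2.findContours(m,cv2.RETR_EXTERNAL,cv2.CHAIN_APPROX_NONE)[0],key=cv2.contourArea); return cv2.minAreaRect(c),c
def topcaps():
    im=env.read_camera('top'); H=cv2.cvtColor(im,cv2.COLOR_BGR2HSV); c=cal('top'); out={}
    for col in ['red','yellow','green','blue']:
        for a,p,m in blobs(cmask(im,col),12):
            if p[0]<320: out['block_'+col]=ray('top',p,16,c)[0]
            elif a<300 and p[1]>150:
                w=((H[...,1]<50)&(H[...,2]>170)|(m>0)).astype(np.uint8)
                q=ray('top',p,14,c)[0]
                for aa,pp,mm in blobs(w,60):
                    if mm[m>0].any():
                        b=ray('top',pp,18,c)[0]; d=q-b
                        out['cap_'+col]=(q.round(0),b.round(0),round(float(np.degrees(np.arctan2(d[1],d[0]))),1),int(aa))
    return im,out
E
python3 - <<'E'
from h import *
im,o=topcaps()
for k,v in o.items(): print(k,v)
c=cal('top')
m=max(blobs(cmask(im,'orange'),500),key=lambda b:b[0] if abs(b[1][0]-270)<20 else 0)[2]
r,ct=rect(m); w=ray('top',cv2.boxPoints(r),30,c); print('tray',r,w.round(0).tolist(), w.mean(0).round(0),[np.linalg.norm(w[i]-w[i-1]).round(0) for i in range(4)])
H=cv2.cvtColor(im,cv2.COLOR_BGR2HSV)
d=((H[...,2]<75)).astype(np.uint8); d[:,:120]=0;d[:,215:]=0;d[:172]=0;d[300:]=0
r,ct=rect(d); w=ray('top',cv2.boxPoints(r),8,c); print('plate',w.round(0).tolist(), w.mean(0).round(0),[np.linalg.norm(w[i]-w[i-1]).round(0) for i in range(4)])
x=cv2.resize(im[140:300,120:440],(800,400),interpolation=cv2.INTER_CUBIC);cv2.imwrite('pics/crop1.png',x)
E
```

```text
cap_red (array([ 437., -179.,   14.]), array([515., -81.,  18.]), -128.4, 12513)
block_red [608.41973262 295.54716443  16.        ]
cap_yellow (array([ 599., -191.,   14.]), array([516., -81.,  18.]), -53.2, 12518)
block_yellow [608.1337702  205.82318043  16.        ]
block_green [473.02241585 295.11713448  16.        ]
cap_blue (array([ 458., -340.,   14.]), array([ 436., -335.,   18.]), -14.0, 272)
block_blue [473.77591408 179.99994756  16.        ]
tray ((268.3207092285156, 213.04827880859375), (53.73065185546875, 98.0070571899414), 3.3664608001708984) [[431.0, 71.0, 30.0], [656.0, 62.0, 30.0], [649.0, -62.0, 30.0], [424.0, -50.0, 30.0]] [540.   5.  30.] [np.float64(121.0), np.float64(225.0), np.float64(124.0), np.float64(225.0)]
plate [[356.0, 321.0, 8.0], [624.0, 327.0, 8.0], [620.0, 151.0, 8.0], [352.0, 150.0, 8.0]] [488. 237.   8.] [np.float64(170.0), np.float64(268.0), np.float64(177.0), np.float64(268.0)]
```

View pics/crop1.png

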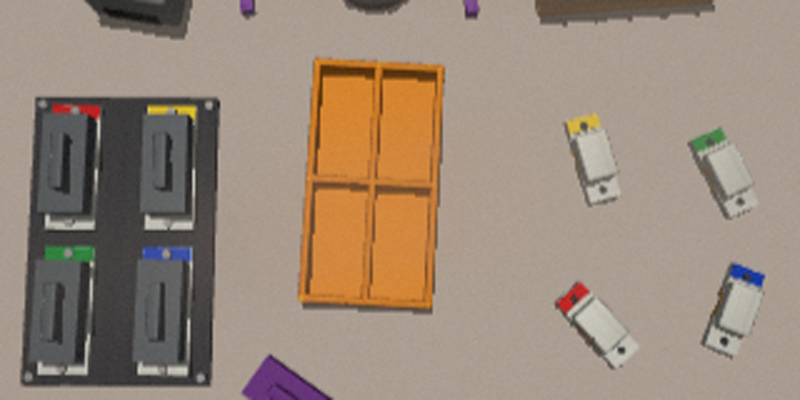

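Request:
step_arm --plan '[[[239,-152,-18,0,1],[239,-152,-18,0,1],[239,-152,-18,0,1],[239,-152,-18,0,1],[239,-152,-18,0,1],[239,-152,-18,0,1],[239,-152,-18,0,1],[239,-152,-18,0,1]]]'

```text
t: 0.87
eef_pos: [346.0, -400.3, 233.2]
tcp_rot: [-3.142, -0.001, 0.24]
ft_force: [0.9, 0.2, -0.2]
opening: 1.002
grip_force: 0.0
```

Request:
step_arm --plan '[[[239,-152,-18,0,0],[239,-152,-18,0,0],[239,-152,-18,0,0],[239,-152,-18,0,0],[239,-152,-18,0,0],[239,-152,-18,0,0],[239,-152,-18,0,0],[239,-152,-18,0,0]]]'

```text
t: 1.53
eef_pos: [542.9, -197.0, 250.7]
tcp_rot: [-3.142, -0.001, 0.24]
ft_force: [0.2, 0.3, -1.0]
opening: 0.521
grip_force: 0.0
```

Request:
step_arm --plan '[[[66,-238,0,0,-0.3],[66,-238,0,0,-0.3],[66,-238,0,0,-0.3],[66,-238,0,0,-0.3],[66,-238,0,0,-0.3],[66,-238,0,0,-0.3],[66,-238,0,0,-0.3],[66,-238,0,0,-0.3]]]'

```text
t: 2.2
eef_pos: [548.2, 47.5, 250.5]
tcp_rot: [3.141, 0.0, 0.239]
ft_force: [0.4, 0.0, -0.5]
opening: 0.35
grip_force: 0.0
```

Request:
step_arm --plan '[[[66,-238,70,12.3,-0.3],[66,-238,70,12.3,-0.3],[66,-238,70,12.3,-0.3],[66,-238,70,12.3,-0.3],[66,-238,70,12.3,-0.3],[66,-238,70,12.3,-0.3],[66,-238,70,12.3,-0.3],[66,-238,70,12.3,-0.3]]]'

```text
t: 2.87
eef_pos: [556.9, 293.9, 179.0]
tcp_rot: [3.141, 0.002, 0.023]
ft_force: [0.1, 0.2, -0.2]
opening: 0.35
grip_force: 0.0
```

```bash
cat >> h.py <<'E'
def pose():
    s=env.state(); r=s['tcp_rot']; return np.array(s['eef_pos']),float(r[2]),s
def go(x,y,z,yawdeg):
    p,yw,s=pose(); d=np.array([x,y,z])-p; c,n=np.cos(yw),np.sin(yw)
    t=(np.degrees(yw)-yawdeg+180)%360-180
    sh=[d[0]*c+d[1]*n,d[0]*n-d[1]*c,-d[2],t]
    print('GO',np.round(sh,1).tolist(),'dist',round(float(np.linalg.norm(sh[:3]))),'rows',int(np.ceil(max(np.linalg.norm(sh[:3])/41.7,abs(t)/7.16))),'from',p.round(1).tolist(),round(np.degrees(yw),2)); return sh
E
python3 - <<'E'
from h import *
import time
p,y,s=pose(); print(s['t'],p,np.degrees(y),s['joints'].round(2),s['ft_force'])
c=cal('wrist');im=env.read_camera('wrist');cv2.imwrite('pics/w1.png',im);np.save('w1c.npy',c[1])
E
```

```text
2.8667 [556.93897364 293.87607947 179.00047976] 1.3066193970940305 [ 0.38  0.53  1.59 -0.    1.02  1.93] [ 0.0719103   0.15363032 -0.21881175]
```

View pics/w1.png

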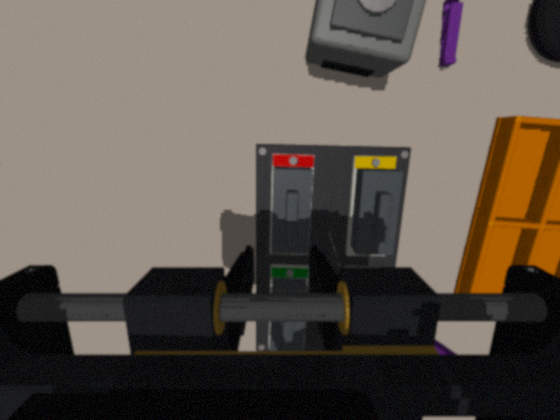

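The wrist view shows the red ear at (293,160), the yellow ear at (376,162) and the green ear at (290,272). The tray is at right.

Run:
```python
from h import *
im=cv2.imread('pics/w1.png'); K=cal('wrist')[0]; c=(K,np.load('w1c.npy'),0)
for col in ['red','yellow','green']:
    a,p,m=blobs(cmask(im,col,90,40),60)[0]; r,_=rect(m); w=ray('wrist',cv2.boxPoints(r),16,c)
    print(col,a,p.round(1),ray('wrist',p,16,c)[0].round(1),'rect',w.mean(0).round(1),[np.linalg.norm(w[i]-w[i-1]).round(1) for i in (0,1)], np.degrees(np.arctan2(*(w[1]-w[0])[[1,0]])).round(1))
g=cv2.cvtColor(im,cv2.COLOR_BGR2GRAY); 
d=(g<90).astype(np.uint8); 
for col in 'red','yellow': d|=cmask(im,col,90,40)
# plate top corners bolts
for uv in [(262,151),(404,154)]: print('bolt',ray('wrist',uv,10,c).round(1))
go(557,296,47,1)
# rib edges row ~215 across z=62
print('rib?',ray('wrist',[(286,195),(299,195),(286,220),(299,220)],62,c).round(1).tolist())
im,o=topcaps()
for k,v in o.items():
  if 'block' in k: print(k,v.round(1))
```

```text
red 560 [292.9 160.4] [606.9 284.   16. ] rect [606.9 283.9  16. ] [np.float64(46.2), np.float64(15.6)] -1.4
yellow 570 [375.3 162.1] [607.  194.5  16. ] rect [607.1 194.3  16. ] [np.float64(15.0), np.float64(46.4)] -88.7
green 333 [289.7 272.4] [474.7 283.5  16. ] rect [474.4 283.7  16. ] [np.float64(44.9), np.float64(13.3)] -1.1
bolt [[615.8 317.9  10. ]]
bolt [[616.1 162.1  10. ]]
GO [-0.1, -3.6, 132.8, 0.2] dist 133 rows 4 from [557.2, 292.4, 179.8] 1.24
rib? [[577.5, 291.4, 62.0], [577.7, 278.9, 62.0], [552.5, 290.8, 62.0], [552.8, 278.0, 62.0]]
block_red [606.2 268.2  16. ]
block_yellow [608.1 205.8  16. ]
block_green [473.5 295.3  16. ]
block_blue [474.6 205.5  16. ]
```

Run:
```python
from h import *
im=cv2.imread('pics/scene0.png');c=cal('scene')
for col in ['red','yellow','green','blue']:
    for a,p,m in blobs(cmask(im,col,100,50),12)[:3]: print('scene',col,a,p.round(1),ray('scene',p,16,c)[0].round(1))
ct=cal('top');im=cv2.imread('pics/top0.png')
for col in ['red','yellow','green','blue']:
    for a,p,m in blobs(cmask(im,col,100,50),8)[:3]: print('top',col,a,p.round(1),ray('top',p,16,ct)[0].round(1))
p,y,s=pose(); print(p,proj('wrist',p),proj('wrist',p-[0,0,160]))
im=env.read_camera('top'); cv2.imwrite('pics/top2.png',cv2.resize(im[120:320,80:320],(720,600)))
print(proj('top',p))
```

```text
scene red 78 [391.7 178.2] [607.4 282.   16. ]
scene red 56 [198.9 225.1] [ 441.5 -178.5   16. ]
scene yellow 507 [290.4   6.6] [-138.8  527.7   16. ]
scene yellow 89 [365.7 195.1] [607.2 193.8  16. ]
scene yellow 77 [231.7 280.3] [ 602.4 -191.2   16. ]
scene green 69 [180.9 305.8] [ 588.  -307.2   16. ]
scene green 25 [360.  143.8] [475.5 295.   16. ]
scene green 24 [352.8 148. ] [475.3 269.5  16. ]
scene blue 186 [437.4   5.7] [158.5 948.   16. ]
scene blue 62 [140.2 269. ] [ 462.5 -338.5   16. ]
scene blue 32 [326.9 163.2] [474.8 181.3  16. ]
top red 70 [348.6 258.5] [ 436.8 -179.    16. ]
top red 38 [155.8 183.9] [606.4 268.2  16. ]
top red 34 [144.1 183.1] [607.8 295.5  16. ]
top yellow 62 [352.8 188.9] [ 598.5 -191.    16. ]
top yellow 38 [193.7 183.8] [607.3 180.   16. ]
top yellow 32 [182.5 183.4] [608.  206.1  16. ]
top green 46 [152.4 241.3] [472.7 269.9  16. ]
top green 40 [141.5 241. ] [473.  294.7  16. ]
top green 36 [402.9 195.2] [ 584.6 -307.8   16. ]
top blue 62 [418.5 249.6] [ 458.3 -339.9   16. ]
top blue 41 [180.6 241. ] [473.9 205.5  16. ]
top blue 39 [191.9 241.1] [473.9 179.6  16. ]
[557.41331986 291.58558048 180.41340379] [[284.18312711 264.42251215]] [[282.7550863  205.96509021]]
[[117.64280091 191.8754956 ]]
```

View pics/top2.png

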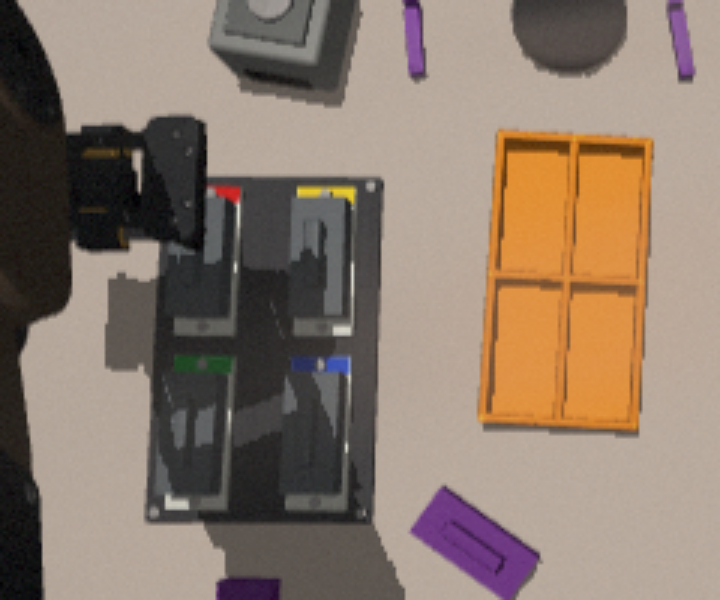

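The painted ears are split by their screws, so the wrist estimate is the right one: red block centre (555,284), yaw about 0.

Request:
step_arm --plan '[[[-2,7.3,70,1.2,-0.3],[-2,7.3,100,1.2,-0.3],[-2,7.3,125,1.2,-0.3],[-2,7.3,134,1.2,-0.3],[-2,7.3,134,1.2,-0.3],[-2,7.3,134,1.2,-1],[-2,7.3,134,1.2,-1],[-2,7.3,134,1.2,-1]]]'

```text
t: 3.68
eef_pos: [555.9, 285.2, 47.8]
tcp_rot: [-3.141, -0.001, -0.001]
ft_force: [-0.4, 0.1, 0.4]
opening: 0.195
grip_force: 0.0
```

Request:
step_arm --plan '[[[0,0,0,0,-1],[0,0,0,0,-1],[0,0,0,0,-1],[0,0,-10,0,-1],[0,0,-25,0,-1],[0,0,-50,0,-1],[0,0,-90,0,-1],[0,0,-90,0,-1]]]'

```text
t: 4.35
eef_pos: [557.5, 286.9, 143.8]
tcp_rot: [-3.138, -0.009, 0.0]
ft_force: [1.1, 0.4, 0.4]
opening: 0.124
grip_force: 30.0
```

Run:
```python
from h import *
p,y,s=pose(); print(s['t'],p,np.degrees(y),s['joints'].round(2),s['ft_force'],s['opening'],s['grip_force'])
im=env.read_camera('wrist');cv2.imwrite('pics/w2.png',im)
```

```text
4.35 [557.5434444  286.94777423 143.80400824] 0.023677859131477578 [0.37 0.56 1.64 0.   0.93 1.94] [1.06499515 0.42824228 0.35569518] 0.12437268513276899 29.976696968078613
```

View pics/w2.png

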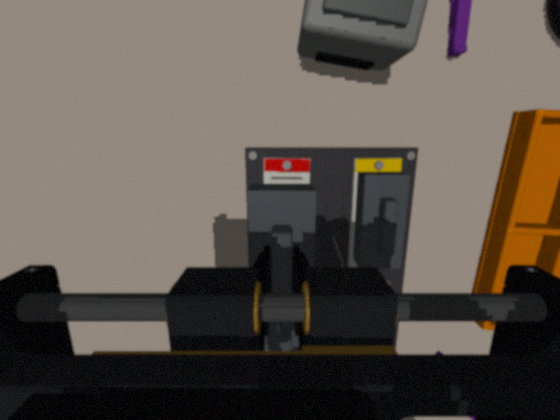

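The red cover is gripped by its rib at 11.8 mm. Next is the tray, with a look at it on the way.

Request:
step_arm --plan '[[[-30,110,-56,2.7,-1],[-77,267,-56,2.7,-1],[-77,267,-56,2.7,-1],[-77,267,-56,2.7,-1],[-77,267,-56,2.7,-1],[-77,267,-56,2.7,-1],[-77,267,-56,2.7,-1],[-77,267,-56,2.7,-1]]]'

```text
t: 5.07
eef_pos: [476.7, 14.7, 193.3]
tcp_rot: [3.141, -0.0, -0.051]
ft_force: [1.0, -0.1, 0.2]
opening: 0.123
grip_force: 30.0
```

Request:
step_arm --plan '[[[0,0,0,0,-1],[0,0,0,0,-1]]]'

```text
t: 5.23
eef_pos: [478.2, 19.1, 192.4]
tcp_rot: [-3.141, 0.0, -0.048]
ft_force: [0.6, 0.1, -1.4]
opening: 0.122
grip_force: 30.0
```

Run:
```python
from h import *
p,y,s=pose(); print(s['t'],p,np.degrees(y))
c=cal('wrist');im=env.read_camera('wrist');cv2.imwrite('pics/w3.png',im)
m=cmask(im,'orange',120,50); m[290:]=0
b=blobs(m,500)[0][2]; ys,xs=np.nonzero(b); print(xs.min(),xs.max(),ys.min(),ys.max())
# far edge: topmost per column; left/right edges per row
cols=[x for x in range(xs.min()+15,xs.max()-15,4)]
top=np.array([(x,np.nonzero(b[:,x])[0][0]) for x in cols],float)
rows=range(ys.min()+15,250,4)
L=np.array([(np.nonzero(b[r])[0][0],r) for r in rows],float);R=np.array([(np.nonzero(b[r])[0][-1]+1,r) for r in rows],float)
for n,q in (('far',top),('left',L),('right',R)):
    w=ray('wrist',q,30,c); f=cv2.fitLine(w[:,:2].astype(np.float32),cv2.DIST_HUBER,0,.01,.01).ravel(); print(n,w[[0,len(w)//2,-1],:2].round(1).tolist(),f.round(3), np.degrees(np.arctan2(f[1],f[0])).round(2))
```

```text
5.2333 [478.17162316  19.0896289  192.43715598] -2.7289822427887773
231 353 28 245Traceback (most recent call last):
  File "<stdin>", line 10, in <module>
IndexError: index 0 is out of bounds for axis 0 with size 0
```

View pics/w3.png

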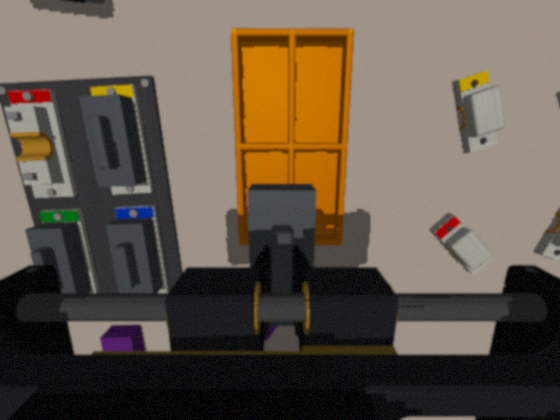

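The tray outline spans columns 231–353 and rows 28–245. The bare red block, with its keys and bore, is at (40,145).

Run:
```python
from h import *
c=cal('wrist');im=cv2.imread('pics/w3.png')
m=cmask(im,'orange',120,50); b=blobs(m,500)[0][2]
q=[(232,30),(353,30),(237,244),(343,243)]
cols=range(240,346,4); top=np.array([(x,np.nonzero(b[:,x])[0][0]) for x in cols],float)
rows=range(40,180,4)
L=np.array([(np.nonzero(b[r])[0][0],r) for r in rows],float);R=np.array([(np.nonzero(b[r])[0][-1]+1,r) for r in rows],float)
for n,q in (('far',top),('left',L),('right',R)):
    w=ray('wrist',q,30,c); f=cv2.fitLine(w[:,:2].astype(np.float32),cv2.DIST_HUBER,0,.01,.01).ravel(); print(n,f.round(3), np.degrees(np.arctan2(f[1],f[0])).round(2))
print(ray('wrist',[(237,244),(343,243)],30,c).round(1).tolist())
```

```text
far [4.70000e-02 9.99000e-01 6.53986e+02 1.60800e+00] 87.32
left [ 9.99000e-01 -4.70000e-02  5.82415e+02  6.58040e+01] -2.68
right [ 9.99000e-01 -4.80000e-02  5.76818e+02 -5.39710e+01] -2.74
[[434.7, 75.1, 30.0], [430.2, -48.3, 30.0]]
```

Request:
step_arm --plan '[[[40,-7,20,0,-1],[80,-14,45,0,-1],[118.7,-20.3,60,0,-1],[118.7,-20.3,100,0,-1],[118.7,-20.3,125,0,-1],[118.7,-20.3,145,0,-1],[118.7,-20.3,155,0,-1],[118.7,-20.3,155,0,-1]]]'

```text
t: 5.95
eef_pos: [597.4, 35.2, 35.9]
tcp_rot: [-3.141, 0.002, -0.045]
ft_force: [0.5, 0.3, -0.2]
opening: 0.124
grip_force: 30.0
```

Request:
step_arm --plan '[[[0,0,0,0,-1],[0,0,0,0,-0.5],[0,0,0,0,-0.4],[0,0,0,0,-0.4],[0,0,-10,0,-0.4],[0,0,-40,0,-0.4],[0,0,-80,0,-0.3],[0,0,-120,0,-0.3]]]'

```text
t: 6.62
eef_pos: [597.1, 33.5, 159.4]
tcp_rot: [3.142, 0.001, -0.047]
ft_force: [1.4, -0.4, -0.3]
opening: 0.344
grip_force: 0.0
```

Run:
```python
from h import *
p,y,s=pose(); print(s['t'],s['ft_force'])
go(450,-215,260,0)
```

```text
6.6167 [ 1.37756966 -0.44958958 -0.3442133 ]
GO [-135.2, 255.2, -100.6, -2.7] dist 306 rows 8 from [597.1, 33.5, 159.4] -2.7
```

The cover is released in pocket 3. Next is the red cap.

Run:
```python
from h import *
go(413,-199,170,40)
```

```text
GO [-172.9, 240.9, -10.6, -42.7] dist 297 rows 8 from [597.1, 33.5, 159.4] -2.7
```

Request:
step_arm --plan '[[[-173,241,-10,-42.7,0.1],[-173,241,-10,-42.7,0.1],[-173,241,-10,-42.7,0.1],[-173,241,-10,-42.7,0.1],[-173,241,-10,-42.7,0.1],[-173,241,-10,-42.7,0.1],[-173,241,-10,-42.7,0.1],[-173,241,-10,-42.7,0.1]]]'

```text
t: 7.28
eef_pos: [411.4, -201.1, 168.7]
tcp_rot: [3.14, 0.0, 0.701]
ft_force: [0.2, 0.1, -0.6]
opening: 0.551
grip_force: 0.0
```

Request:
step_arm --plan '[[[0,0,0,0,0.1],[0,0,0,0,0.1]]]'

```text
t: 7.45
eef_pos: [413.2, -199.9, 168.5]
tcp_rot: [3.14, -0.0, 0.695]
ft_force: [0.6, -0.2, 0.0]
opening: 0.552
grip_force: 0.0
```

```bash
cat >> h.py <<'E'
def paint(col,z,size,im=None,c=None,smin=90,win=None):
    """largest paint blob -> filled rect: world centre, sizes, yaw of the short side, residual pixel data"""
    c=c or cal('wrist'); im=env.read_camera('wrist') if im is None else im
    m=cmask(im,col,smin,40)
    if win: k=np.zeros_like(m); k[win[1]:win[3],win[0]:win[2]]=1; m*=k
    m=cv2.morphologyEx(m,cv2.MORPH_CLOSE,np.ones((5,5),np.uint8))
    out=[]
    for a,p,mm in blobs(m,80):
        ct=max(cv2.findContours(mm,cv2.RETR_EXTERNAL,cv2.CHAIN_APPROX_NONE)[0],key=cv2.contourArea)
        w=ray('wrist',ct.reshape(-1,2),z,c)[:,:2]
        (cx,cy),(a1,a2),an=cv2.minAreaRect(w.astype(np.float32))
        L,S=max(a1,a2),min(a1,a2); th=an if a1<a2 else an+90   # direction of short side
        out.append(dict(px=p.round(1).tolist(),c=(round(cx,1),round(cy,1)),L=round(L,1),S=round(S,1),yaw=round((th+90)%180-90,1)))
    return im,c,out
E
python3 - <<'E'
from h import *
p,y,s=pose(); print(s['t'],p,np.degrees(y),s['opening'])
im,c,o=paint('red',14,0); print(o); cv2.imwrite('pics/w4.png',im)
E
```

```text
7.45 [ 413.1564964  -199.86079357  168.52317449] 39.844602683114466 0.5522371225177328
[{'px': [280.6, 176.6], 'c': (438.8, -176.8), 'L': 30.9, 'S': 13.2, 'yaw': 42.5}]
```

View pics/w4.png

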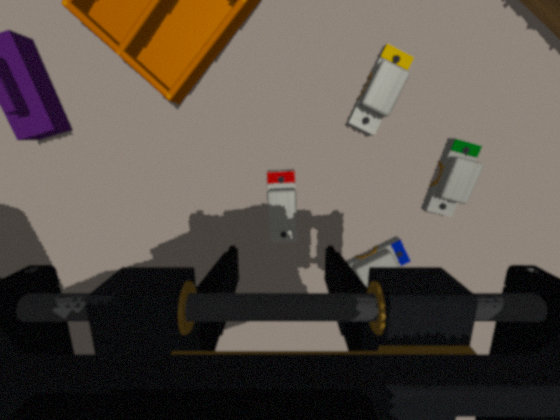

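The red cap lies under the tool, with paint at (281,177) and tail at (284,235), yaw about 41°.

Request:
step_arm --plan '[[[1,-0.4,40,-1.3,0.1],[1,-0.4,80,-1.3,0.1],[1,-0.4,120,-1.3,0.1],[1,-0.4,145,-1.3,0.1],[1,-0.4,160,-1.3,0.1],[1,-0.4,163,-1.3,0.1],[1,-0.4,163,-1.3,0.1],[1,-0.4,163,-1.3,-1]]]'

```text
t: 8.17
eef_pos: [414.8, -197.8, 5.3]
tcp_rot: [3.141, -0.0, 0.722]
ft_force: [0.6, -0.0, 0.6]
opening: 0.521
grip_force: 0.0
```

Request:
step_arm --plan '[[[0,0,0,0,-1],[0,0,0,0,-1],[0,0,0,0,-1],[0,0,0,0,-1],[0,0,-10,0,-1],[0,0,-40,0,-1],[0,0,-80,0,-1],[0,0,-100,0,-1]]]'

```text
t: 8.83
eef_pos: [414.4, -198.4, 107.9]
tcp_rot: [3.139, -0.001, 0.721]
ft_force: [1.5, -1.3, -1.6]
opening: 0.315
grip_force: 29.9
```

Request:
step_arm --plan '[[[0,0,-40,0,-1],[0,0,-80,0,-1],[0,0,-80,0,-1],[0,0,-80,0,-1]]]'

```text
t: 9.17
eef_pos: [414.4, -198.4, 186.5]
tcp_rot: [3.137, -0.001, 0.721]
ft_force: [-0.9, 0.6, -2.9]
opening: 0.313
grip_force: 29.9
```

Run:
```python
from h import *
p,y,s=pose(); print(s['t'],p,np.degrees(y),s['opening'],s['grip_force'],s['ft_force'])
im,c,o=paint('red',p[2]-5+14,0); print(o); cv2.imwrite('pics/w5.png',im)
for q in o:
    d=np.array(q['c'])-p[:2]; print('in tool x',d@[np.cos(y),np.sin(y)],'y',d@[np.sin(y),-np.cos(y)],'dyaw',q['yaw']-np.degrees(y))
go(480,60,200,0);go(555,284,180,0)
```

```text
9.1667 [ 414.43688258 -198.38636251  186.47694015] 41.302982116712094 0.3133843044079821 29.917496982961893 [-0.92503679  0.62187936 -2.87283598]
[{'px': [280.8, 218.2], 'c': (438.0, -176.4), 'L': 31.0, 'S': 13.1, 'yaw': 41.2}]
in tool x 32.21321114514223 y -0.9641921580125461 dyaw -0.10298211671209145
GO [220.0, -150.1, -15.1, 41.3] dist 267 rows 7 from [413.8, -198.0, 184.9] 41.3
GO [424.2, -268.9, 4.9, 41.3] dist 502 rows 13 from [413.8, -198.0, 184.9] 41.3
```

View pics/w5.png

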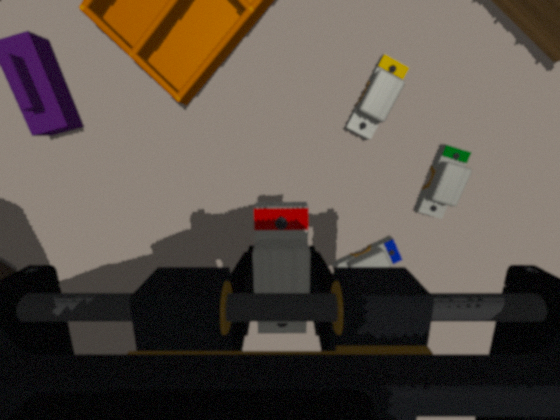

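The red cap is held square, with its paint 32.2 mm ahead of the TCP.

Request:
step_arm --plan '[[[220,-150,-15,41.3,-1],[220,-150,-15,41.3,-1],[220,-150,-15,41.3,-1],[220,-150,-15,41.3,-1],[220,-150,-15,41.3,-1],[220,-150,-15,41.3,-1],[220,-150,-15,41.3,-1],[220,-150,-15,41.3,-1]]]'

```text
t: 9.88
eef_pos: [480.2, 63.6, 198.0]
tcp_rot: [-3.141, 0.002, -0.004]
ft_force: [0.0, -0.1, -2.3]
opening: 0.311
grip_force: 29.9
```

Request:
step_arm --plan '[[[75,-224,0,0,-1],[75,-224,0,0,-1],[75,-224,0,0,-1],[75,-224,0,0,-1],[75,-224,0,0,-1],[75,-224,0,0,-1],[75,-224,90,0,-1],[75,-224,90,0,-1]]]'

```text
t: 10.55
eef_pos: [555.3, 285.6, 114.2]
tcp_rot: [-3.141, -0.001, 0.003]
ft_force: [-0.0, 0.1, -3.2]
opening: 0.313
grip_force: 29.9
```

Request:
step_arm --plan '[[[0,0,0,0,-1],[0,0,0,0,-1],[0,0,0,0,-1],[0,0,0,0,-1]]]'

```text
t: 10.88
eef_pos: [556.2, 283.8, 118.3]
tcp_rot: [-3.141, -0.003, -0.0]
ft_force: [0.4, -0.7, -1.0]
opening: 0.316
grip_force: 29.9
```

```bash
cat >> h.py <<'E'
def fit(col,name,zoff=5,save=True):
    p,y,s=pose(); c=cal('wrist'); im=env.read_camera('wrist')
    if save: cv2.imwrite(f'pics/{name}.png',im)
    ex=np.array([np.cos(y),np.sin(y)]); ey=np.array([np.sin(y),-np.cos(y)])
    print('t',s['t'],p.round(1),'yaw',np.degrees(y).round(2),'open',round(s['opening']*95,1),s['grip_force'],s['ft_force'].round(1))
    for z in (p[2]-zoff+14,16):
        _,_,o=paint(col,z,0,im,c)
        for q in o:
            d=np.array(q['c'])-p[:2]; print('z%.0f'%z,q,'tool x %.1f y %.1f dyaw %.1f'%(d@ex,d@ey,q['yaw']-np.degrees(y)))
E
python3 - <<'E'
from h import *
fit('red','w6')
E
```

```text
t 10.8833 [556.2 283.8 118.3] yaw -0.02 open 30.0 29.917442947626114 [ 0.4 -0.7 -1. ]
z127 {'px': [280.4, 218.3], 'c': (587.4, 286.1), 'L': 31.7, 'S': 12.7, 'yaw': 1.2} tool x 31.2 y -2.3 dyaw 1.2
z127 {'px': [283.6, 164.2], 'c': (616.9, 284.4), 'L': 27.0, 'S': 7.8, 'yaw': -0.0} tool x 60.7 y -0.6 dyaw 0.0
z16 {'px': [280.4, 218.3], 'c': (557.6, 286.6), 'L': 53.5, 'S': 21.5, 'yaw': 1.2} tool x 1.4 y -2.8 dyaw 1.2
z16 {'px': [283.6, 164.2], 'c': (607.3, 283.7), 'L': 45.6, 'S': 13.2, 'yaw': -0.0} tool x 51.1 y 0.1 dyaw 0.0
```

View pics/w6.png

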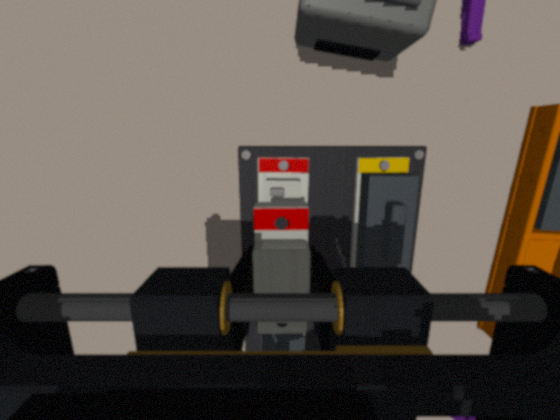

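Block ear at (284,164), held cap's paint at (280,218). I'll drop to just above the keys and compare the two at nearly equal depth.

Request:
step_arm --plan '[[[1.4,1.2,30,0,-1],[1.4,1.2,50,0,-1],[1.4,1.2,62,0,-1],[1.4,1.2,67,0,-1],[1.4,1.2,67,0,-1],[1.4,1.2,67,0,-1],[1.4,1.2,67,0,-1],[1.4,1.2,67,0,-1]]]'

```text
t: 11.6
eef_pos: [557.2, 282.8, 50.4]
tcp_rot: [-3.141, -0.002, 0.0]
ft_force: [0.1, 0.1, -1.8]
opening: 0.315
grip_force: 29.9
```

Run:
```python
from h import *
for i in range(3): fit('red','w7')
for i in range(3):
    p,y,s=pose();c=cal('wrist'); R=c[1][:3,:3]; print('cam in world-TCP',((-R.T@c[1][:3,3])-p).round(2), env.get_calibration('wrist')['extrinsics'][0]-c[1][0]);env.read_camera('wrist')
```

```text
t 11.6 [557.2 282.8  50.4] yaw 0.01 open 29.9 29.91734616458416 [ 0.1  0.1 -1.8]
z59 {'px': [282.0, 174.8], 'c': (612.4, 284.0), 'L': 35.6, 'S': 10.2, 'yaw': -1.0} tool x 55.2 y -1.2 dyaw -1.0
z59 {'px': [280.5, 218.2], 'c': (588.1, 285.1), 'L': 30.5, 'S': 12.6, 'yaw': 0.0} tool x 30.9 y -2.3 dyaw -0.0
z16 {'px': [282.0, 174.8], 'c': (607.1, 283.8), 'L': 45.2, 'S': 13.0, 'yaw': -1.0} tool x 49.9 y -1.0 dyaw -1.0
z16 {'px': [280.5, 218.2], 'c': (576.3, 285.2), 'L': 38.8, 'S': 16.0, 'yaw': 0.0} tool x 19.1 y -2.4 dyaw -0.0
t 11.65 [557.  282.8  50.2] yaw 0.01 open 29.4 29.917403049767017 [ 0.7 -0.8 -2. ]
z59 {'px': [281.9, 174.6], 'c': (612.5, 284.0), 'L': 35.6, 'S': 10.0, 'yaw': 0.0} tool x 55.5 y -1.2 dyaw -0.0
z59 {'px': [280.8, 218.2], 'c': (588.3, 285.1), 'L': 30.6, 'S': 12.7, 'yaw': 1.3} tool x 31.3 y -2.3 dyaw 1.3
z16 {'px': [281.9, 174.6], 'c': (607.3, 283.8), 'L': 45.2, 'S': 12.7, 'yaw': 0.0} tool x 50.3 y -1.0 dyaw -0.0
z16 {'px': [280.8, 218.2], 'c': (576.6, 285.3), 'L': 38.8, 'S': 16.1, 'yaw': 1.3} tool x 19.6 y -2.5 dyaw 1.3
t 11.7 [556.9 282.8  50. ] yaw 0.02 open 29.7 29.917547218501568 [-0.2 -0.7 -2.5]
z59 {'px': [282.2, 174.4], 'c': (612.4, 283.9), 'L': 35.7, 'S': 10.0, 'yaw': 0.0} tool x 55.5 y -1.1 dyaw -0.0
z59 {'px': [280.6, 218.2], 'c': (587.9, 285.0), 'L': 30.6, 'S': 12.6, 'yaw': 0.0} tool x 31.0 y -2.2 dyaw -0.0
z16 {'px': [282.2, 174.4], 'c': (607.2, 283.8), 'L': 45.2, 'S': 12.7, 'yaw': 0.0} tool x 50.3 y -1.0 dyaw -0.0
z16 {'px': [280.6, 218.2], 'c': (576.2, 285.1), 'L': 38.8, 'S': 15.9, 'yaw': 0.0} tool x 19.3 y -2.3 dyaw -0.0
cam in world-TCP [ 74.8    1.72 170.18] [0. 0. 0. 0.]
cam in world-TCP [ 74.82   1.77 170.13] [0. 0. 0. 0.]
cam in world-TCP [ 74.89   1.76 170.15] [0. 0. 0. 0.]
```

Request:
step_arm --plan '[[[1.1,1.1,0,0,-1],[1.1,1.1,0,0,-1],[1.1,1.1,2,0,-1],[1.1,1.1,4,0,-1],[1.1,1.1,6,0,-1],[1.1,1.1,7,0,-1],[1.1,1.1,8,0,-1],[1.1,1.1,8,0,-1]]]'

```text
t: 12.57
eef_pos: [557.8, 281.8, 41.1]
tcp_rot: [-3.141, -0.0, 0.0]
ft_force: [-0.2, 4.3, -2.4]
opening: 0.315
grip_force: 29.9
```

Run:
```python
from h import *
fit('red','w8')
```

```text
t 12.5667 [557.8 281.8  41.1] yaw 0.01 open 29.9 29.916400853544474 [-0.2  4.3 -2.4]
z50 {'px': [281.0, 177.4], 'c': (611.4, 283.7), 'L': 37.2, 'S': 10.6, 'yaw': -0.0} tool x 53.6 y -1.9 dyaw -0.0
z50 {'px': [280.9, 218.1], 'c': (589.3, 283.8), 'L': 30.0, 'S': 12.6, 'yaw': 0.0} tool x 31.5 y -2.0 dyaw -0.0
z16 {'px': [281.0, 177.4], 'c': (606.8, 283.8), 'L': 45.1, 'S': 12.9, 'yaw': -0.0} tool x 49.0 y -2.0 dyaw -0.0
z16 {'px': [280.9, 218.1], 'c': (580.1, 283.8), 'L': 36.3, 'S': 15.2, 'yaw': -0.0} tool x 22.3 y -2.0 dyaw -0.0
```

The cap is past the 45 mm key contact height with almost no vertical force, so the keys are in the pockets. I'll seat it and release.

Request:
step_arm --plan '[[[0,-0.4,1,0,-1],[0,-0.4,2,0,-1],[0,-0.4,3,0,-1],[0,-0.4,3,0,-1]]]'

```text
t: 12.95
eef_pos: [557.8, 282.0, 39.6]
tcp_rot: [-3.142, -0.001, 0.001]
ft_force: [-3.6, 1.5, 13.1]
opening: 0.313
grip_force: 30.0
```

Request:
step_arm --plan '[[[0,0,0,0,-0.25],[0,0,0,0,0],[0,0,0,0,0],[0,0,-10,0,0],[0,0,-40,0,0],[0,0,-80,0,0],[0,0,-100,0,0],[0,0,-100,0,0]]]'

```text
t: 13.62
eef_pos: [559.5, 282.5, 143.6]
tcp_rot: [-3.139, -0.007, 0.0]
ft_force: [-0.2, 0.6, 0.5]
opening: 0.504
grip_force: 0.0
```

Run:
```python
from h import *
p,y,s=pose(); c=cal('wrist'); im=env.read_camera('wrist'); cv2.imwrite('pics/w9.png',im)
for z in (16,48):
    print(z,paint('red',z,0,im,c)[2])
for z in (16,): print(paint('yellow',z,0,im,c)[2], paint('green',z,0,im,c)[2], paint('blue',z,0,im,c)[2])
go(555.5,194,120,0)
im,o=topcaps(); print(o)
cv2.imwrite('pics/t3.png',im)
```

```text
16 [{'px': [282.3, 166.0], 'c': (607.6, 283.9), 'L': 45.0, 'S': 13.5, 'yaw': 0.0}, {'px': [281.6, 190.0], 'c': (584.0, 284.4), 'L': 33.0, 'S': 14.0, 'yaw': 0.0}]
48 [{'px': [282.3, 166.0], 'c': (610.3, 283.9), 'L': 40.2, 'S': 12.0, 'yaw': 0.0}, {'px': [281.6, 190.0], 'c': (589.3, 284.3), 'L': 29.4, 'S': 12.5, 'yaw': 0.0}]
[{'px': [373.6, 166.8], 'c': (607.1, 194.8), 'L': 46.2, 'S': 14.5, 'yaw': 0.0}, {'px': [403.0, 350.0], 'c': (398.4, 141.5), 'L': 64.2, 'S': 10.8, 'yaw': 0.1}, {'px': [447.6, 349.7], 'c': (398.9, 92.2), 'L': 37.6, 'S': 9.8, 'yaw': -2.7}, {'px': [196.0, 288.0], 'c': (475.0, 376.3), 'L': 19.9, 'S': 11.0, 'yaw': -81.4}] [{'px': [281.3, 288.7], 'c': (475.5, 284.4), 'L': 44.6, 'S': 9.6, 'yaw': 0.1}] []
GO [-3.1, 88.1, 21.1, 0.0] dist 91 rows 3 from [558.6, 282.1, 141.1] 0.01
{'cap_yellow': (array([ 599., -191.,   14.]), array([ 547., -191.,   18.]), -0.0, 136627), 'block_yellow': array([608.1337702 , 205.82318043,  16.        ]), 'block_green': array([473.09207714, 269.61902645,  16.        ]), 'cap_blue': (array([ 458., -340.,   14.]), array([ 547., -191.,   18.]), -120.7, 136629), 'block_blue': array([474.40648333, 205.41431387,  16.        ])}
```

The red cap is home: paint spacing 18.2 mm against 18 nominal. Next is the yellow cover, to pocket 2.

Request:
step_arm --plan '[[[-3,42,0,0,-0.3],[-3,80,0,0,-0.3],[-3,89,20,0,-0.3],[-3,89,50,0,-0.3],[-3,89,75,0,-0.3],[-3,89,90,0,-0.3],[-3,89,95,0,-0.3],[-3,89,95,0,-0.3]]]'

```text
t: 14.38
eef_pos: [553.2, 192.0, 44.1]
tcp_rot: [3.14, 0.004, 0.0]
ft_force: [-10.5, -7.2, 29.3]
opening: 0.349
grip_force: 14.6
```

Request:
step_arm --plan '[[[0,0,0,0,-1],[0,0,0,0,-1],[0,0,0,0,-1],[0,0,0,0,-1],[0,0,-10,0,-1],[0,0,-30,0,-1],[0,0,-70,0,-1],[0,0,-100,0,-1]]]'

```text
t: 15.05
eef_pos: [554.1, 192.7, 143.9]
tcp_rot: [3.141, 0.003, 0.0]
ft_force: [0.9, 0.6, -1.0]
opening: 0.125
grip_force: 41.0
```

Request:
step_arm --plan '[[[-15,35,0,2.7,-1],[-30,71,0,2.7,-1],[-46,109,0,2.7,-1],[-66,155,0,2.7,-1],[-66,155,0,2.7,-1],[-66,155,0,2.7,-1],[-66,155,0,2.7,-1]]]'

```text
t: 15.63
eef_pos: [488.8, 37.8, 142.9]
tcp_rot: [-3.142, 0.001, -0.048]
ft_force: [0.2, 0.0, -0.1]
opening: 0.126
grip_force: 41.0
```

Run:
```python
from h import *
p,y,s=pose(); print(s['t'],s['opening']*95,s['grip_force'],np.degrees(y))
go(489,37.5,36.5,-2.7)
```

```text
15.6333 11.946486917658667 40.9898668283131 -2.775723991850572
GO [0.2, 0.2, 106.4, -0.1] dist 106 rows 3 from [488.8, 37.8, 142.9] -2.78
```

Request:
step_arm --plan '[[[0,0,35,0,-1],[0,0,65,0,-1],[0,0,90,0,-1],[0,0,103,0,-1],[0,0,107.5,0,-1],[0,0,107.5,0,-1],[0,0,107.5,0,-1],[0,0,107.5,0,-1]]]'

```text
t: 16.3
eef_pos: [489.3, 38.8, 35.8]
tcp_rot: [3.142, -0.0, -0.046]
ft_force: [0.3, 0.5, -0.2]
opening: 0.124
grip_force: 44.5
```

Request:
step_arm --plan '[[[0,0,0,0,-0.5],[0,0,0,0,-0.4],[0,0,0,0,-0.4],[0,0,-10,0,-0.4],[0,0,-40,0,-0.4],[0,0,-80,0,-0.3],[0,0,-120,0,0],[0,0,-150,0,0.1]]]'

```text
t: 16.97
eef_pos: [488.9, 37.9, 189.5]
tcp_rot: [3.141, -0.002, -0.047]
ft_force: [0.3, -0.1, -0.3]
opening: 0.439
grip_force: 0.0
```

Run:
```python
from h import *
p,y,s=pose(); print(s['t'],s['opening']*95,s['ft_force'])
c=cal('wrist'); im=env.read_camera('wrist'); cv2.imwrite('pics/w10.png',im)
print(paint('yellow',14,0,im,c)[2]); print(paint('red',14,0,im,c)[2]);print(paint('green',14,0,im,c)[2])
```

```text
16.9667 41.72864907519516 [ 0.32268534 -0.07015588 -0.34478075]
[{'px': [129.5, 101.4], 'c': (607.9, 196.8), 'L': 46.8, 'S': 14.8, 'yaw': 0.7}, {'px': [491.3, 90.7], 'c': (600.4, -188.9), 'L': 32.0, 'S': 13.6, 'yaw': 15.6}, {'px': [203.7, 305.0], 'c': (355.3, 145.0), 'L': 75.3, 'S': 16.7, 'yaw': 81.3}, {'px': [421.1, 349.8], 'c': (280.3, -137.2), 'L': 71.6, 'S': 14.1, 'yaw': -2.7}, {'px': [354.8, 350.6], 'c': (283.9, -48.3), 'L': 51.1, 'S': 11.3, 'yaw': -0.9}]
[{'px': [38.4, 113.0], 'c': (599.9, 295.8), 'L': 65.8, 'S': 30.8, 'yaw': -0.3}]
[{'px': [74.7, 225.2], 'c': (474.2, 286.3), 'L': 46.3, 'S': 14.9, 'yaw': -2.7}]
```

View pics/w10.png

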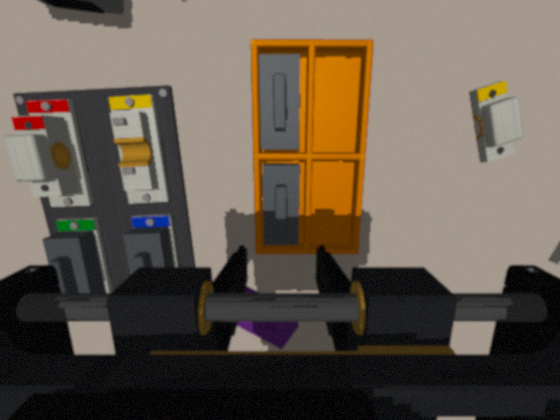

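Both covers stand in the tray's +y pockets. The red cap sits on its block. Next is the yellow cap, with paint at (491,91).

Request:
step_arm --plan '[[[45,115,10,-18.3,0.1],[90,232,20,-18.3,0.1],[90,232,20,-18.3,0.1],[90,232,20,-18.3,0.1],[90,232,20,-18.3,0.1],[90,232,20,-18.3,0.1],[90,232,20,-18.3,0.1],[90,232,20,-18.3,0.1]]]'

```text
t: 17.68
eef_pos: [567.8, -200.4, 165.5]
tcp_rot: [-3.142, 0.0, 0.269]
ft_force: [-0.4, 0.1, -0.7]
opening: 0.549
grip_force: 0.0
```

Request:
step_arm --plan '[[[0,0,0,0,0.1],[0,0,0,0,0.1]]]'

```text
t: 17.85
eef_pos: [567.3, -196.8, 166.1]
tcp_rot: [-3.141, 0.0, 0.273]
ft_force: [-0.9, 0.7, 1.4]
opening: 0.55
grip_force: 0.0
```

```bash
cat >> h.py <<'E'
def cap(col,yawnear):
    """cap centre from its paint; y bias of wrist camera (tool y about -1) taken off"""
    p,y,s=pose(); im,c,o=paint(col,14,0)
    o=[q for q in o if 25<q['L']<36 and 10<q['S']<17 and np.hypot(*(np.array(q['c'])-p[:2]))<120]; print(o)
    q=o[0]; a=np.radians(q['yaw'])
    if np.cos(a-np.radians(yawnear))<0: a+=np.pi
    C=np.array(q['c'])-33.5*np.array([np.cos(a),np.sin(a)])+1.3*np.array([np.sin(y),-np.cos(y)])
    print('cap centre',C.round(1),'yaw',np.degrees(a).round(1)); return go(C[0],C[1],5,np.degrees(a))
E
python3 - <<'E'
from h import *
cap('yellow',15.6)
E
```

```text
[{'px': [283.9, 176.9], 'c': (600.1, -188.6), 'L': 30.9, 'S': 12.7, 'yaw': 15.6}]
cap centre [ 568.2 -198.9] yaw 15.6
GO [0.1, 2.3, 161.2, 0.1] dist 161 rows 4 from [567.5, -196.6, 166.2] 15.68
```

Request:
step_arm --plan '[[[0,2.3,40,0,0.1],[0,2.3,80,0,0.1],[0,2.3,120,0,0.1],[0,2.3,145,0,0.1],[0,2.3,158,0,0.1],[0,2.3,161,0,0.1],[0,2.3,161,0,0.1],[0,2.3,161,0,-1]]]'

```text
t: 18.57
eef_pos: [569.3, -200.3, 6.5]
tcp_rot: [3.14, -0.002, 0.273]
ft_force: [-0.6, -0.4, -0.5]
opening: 0.518
grip_force: 0.0
```

Request:
step_arm --plan '[[[0,0,0,0,-1],[0,0,0,0,-1],[0,0,0,0,-1],[0,0,0,0,-1],[0,0,-10,0,-1],[0,0,-40,0,-1],[0,0,-80,0,-1],[0,0,-120,0,-1]]]'

```text
t: 19.23
eef_pos: [567.7, -200.0, 126.3]
tcp_rot: [-3.14, 0.001, 0.272]
ft_force: [0.3, -0.8, -1.7]
opening: 0.313
grip_force: 30.0
```

Request:
step_arm --plan '[[[15,-35,-30,0,-1],[25,-75,-50,0,-1],[35,-115,-50,0,-1],[47,-150,-50,0,-1],[47,-190,-50,0,-1],[47,-190,-50,0,-1],[47,-190,-50,0,-1]]]'

```text
t: 19.82
eef_pos: [562.0, -2.6, 175.7]
tcp_rot: [3.141, -0.0, 0.276]
ft_force: [0.2, 0.1, -1.2]
opening: 0.313
grip_force: 30.0
```

Request:
step_arm --plan '[[[8,-35,0,5,-1],[18,-75,0,10,-1],[28,-115,0,15.6,-1],[38,-155,0,15.6,-1],[47,-190,20,15.6,-1],[47,-190,40,15.6,-1],[47,-190,50,15.6,-1],[47,-190,50,15.6,-1]]]'

```text
t: 20.48
eef_pos: [556.1, 189.7, 122.8]
tcp_rot: [3.14, 0.004, -0.0]
ft_force: [-0.0, -0.5, -2.0]
opening: 0.314
grip_force: 30.0
```

Request:
step_arm --plan '[[[0,0,0,0,-1],[0,0,0,0,-1],[0,0,0,0,-1]]]'

```text
t: 20.73
eef_pos: [557.5, 189.9, 125.9]
tcp_rot: [-3.141, -0.002, -0.002]
ft_force: [0.1, 0.3, -1.7]
opening: 0.31
grip_force: 30.0
```

Run:
```python
from h import *
fit('yellow','w11'); im,o=topcaps()
```

```text
t 20.7333 [557.5 189.9 125.9] yaw -0.09 open 29.5 29.999211874091998 [ 0.1  0.3 -1.7]
z135 {'px': [281.2, 215.1], 'c': (590.4, 191.5), 'L': 31.6, 'S': 13.1, 'yaw': -0.1} tool x 32.9 y -1.6 dyaw -0.0
z135 {'px': [277.5, 165.0], 'c': (617.8, 193.7), 'L': 26.0, 'S': 8.1, 'yaw': 1.6} tool x 60.3 y -3.9 dyaw 1.7
z135 {'px': [400.2, 349.5], 'c': (504.2, 117.4), 'L': 29.9, 'S': 5.9, 'yaw': -0.1} tool x -53.2 y 72.6 dyaw -0.0
z135 {'px': [223.9, 318.2], 'c': (526.5, 225.8), 'L': 22.8, 'S': 6.1, 'yaw': 86.9} tool x -31.1 y -35.8 dyaw 87.0
z135 {'px': [220.7, 352.4], 'c': (501.8, 228.9), 'L': 36.3, 'S': 2.2, 'yaw': -0.1} tool x -55.8 y -38.9 dyaw -0.0
z135 {'px': [359.0, 349.8], 'c': (503.5, 141.9), 'L': 16.4, 'S': 5.9, 'yaw': -0.1} tool x -53.9 y 48.1 dyaw -0.0
z135 {'px': [226.2, 288.0], 'c': (546.6, 223.7), 'L': 9.0, 'S': 5.1, 'yaw': 79.7} tool x -11.0 y -33.7 dyaw 79.8
z135 {'px': [335.0, 288.6], 'c': (545.0, 159.1), 'L': 10.6, 'S': 6.5, 'yaw': -87.6} tool x -12.5 y 30.9 dyaw -87.5
z16 {'px': [281.2, 215.1], 'c': (559.6, 191.5), 'L': 55.0, 'S': 22.7, 'yaw': -0.1} tool x 2.1 y -1.6 dyaw -0.0
z16 {'px': [277.5, 165.0], 'c': (607.3, 195.2), 'L': 45.2, 'S': 14.1, 'yaw': 1.6} tool x 49.8 y -5.3 dyaw 1.7
z16 {'px': [400.2, 349.5], 'c': (409.9, 62.8), 'L': 52.0, 'S': 10.2, 'yaw': -0.1} tool x -147.4 y 127.4 dyaw -0.0
z16 {'px': [223.9, 318.2], 'c': (448.6, 251.1), 'L': 39.6, 'S': 10.6, 'yaw': 86.9} tool x -109.0 y -61.0 dyaw 87.0
z16 {'px': [220.7, 352.4], 'c': (405.7, 256.5), 'L': 63.1, 'S': 3.8, 'yaw': -0.1} tool x -151.9 y -66.3 dyaw -0.0
z16 {'px': [359.0, 349.8], 'c': (408.7, 105.3), 'L': 28.5, 'S': 10.2, 'yaw': -0.1} tool x -148.7 y 84.9 dyaw -0.0
z16 {'px': [226.2, 288.0], 'c': (483.5, 247.5), 'L': 15.6, 'S': 8.8, 'yaw': 79.7} tool x -74.1 y -57.5 dyaw 79.8
z16 {'px': [335.0, 288.6], 'c': (480.8, 135.3), 'L': 18.5, 'S': 11.3, 'yaw': -87.6} tool x -76.6 y 54.8 dyaw -87.5
```

Request:
step_arm --plan '[[[-1,-3.5,10,0,-1],[-1,-3.5,30,0,-1],[-1,-3.5,50,0,-1],[-1,-3.5,66,0,-1],[-1,-3.5,73,0,-1],[-1,-3.5,73,0,-1],[-1,-3.5,73,0,-1],[-1,-3.5,73,0,-1]]]'

```text
t: 21.5
eef_pos: [556.1, 194.6, 52.6]
tcp_rot: [-3.141, -0.001, 0.0]
ft_force: [0.5, -0.0, -0.9]
opening: 0.314
grip_force: 30.0
```

```bash
cat > fit2.py <<'E'
from h import *
import sys
def fit2(col,zo):
    v=[]
    for i in range(3):
        p,y,s=pose(); c=cal('wrist'); im=env.read_camera('wrist')
        ex=np.array([np.cos(y),np.sin(y)]); ey=np.array([np.sin(y),-np.cos(y)])
        win=(200,120,360,245); r=[]
        A=[q for q in paint(col,p[2]-zo+14,0,im,c,win=win)[2] if q['px'][1]>196]; B=[q for q in paint(col,16,0,im,c,win=win)[2] if q['px'][1]<=196 and q['L']>35]
        for q in (A[0],B[0]):
            d=np.array(q['c'])-p[:2]; r+= [d@ex,d@ey,q['yaw']-np.degrees(y),q['L'],q['S']]
        v.append(r)
    v=np.mean(v,0); print('t',s['t'],'tcp',p.round(1),'F',s['ft_force'].round(1)); print('cap',v[:5].round(1),'ear',v[5:].round(1),'MOVE x %.1f y %.1f'%(v[5]-51.5-(v[0]-33.5),v[6]-v[1]))
if len(sys.argv)>1: fit2(sys.argv[1],float(sys.argv[2]))
E
python3 fit2.py yellow 5.5
```

```text
t 21.6 tcp [556.2 194.6  52.7] F [-0.6 -0.4 -1.2]
cap [32.8 -1.8 -0.  30.4 13.1] ear [50.9 -0.4  0.5 45.8 13.5] MOVE x 0.2 y 1.4
```

Request:
step_arm --plan '[[[0.2,1,0,0,-1],[0.2,1,0,0,-1],[0.2,1,3,0,-1],[0.2,1,5,0,-1],[0.2,1,7,0,-1],[0.2,1,9,0,-1],[0.2,1,10,0,-1],[0.2,1,10,0,-1]]]'

```text
t: 22.32
eef_pos: [555.8, 193.4, 41.4]
tcp_rot: [3.141, 0.001, 0.0]
ft_force: [1.2, 1.0, -1.0]
opening: 0.311
grip_force: 30.0
```

The keys are engaged again. I'll seat, release, rise and head for the green cover.

Request:
step_arm --plan '[[[0,0,1,0,-1],[0,0,2,0,-1],[0,0,3,0,-1],[0,0,3,0,-1]]]'

```text
t: 22.65
eef_pos: [556.0, 193.5, 39.9]
tcp_rot: [3.142, -0.001, 0.0]
ft_force: [-4.3, -0.1, 11.8]
opening: 0.314
grip_force: 30.0
```

Request:
step_arm --plan '[[[0,0,0,0,-0.25],[0,0,0,0,0],[0,0,0,0,0],[0,0,-10,0,0],[0,0,-40,0,0],[0,0,-80,0,0],[0,0,-100,0,0],[0,0,-100,0,0]]]'

```text
t: 23.32
eef_pos: [557.7, 194.0, 143.9]
tcp_rot: [-3.14, -0.007, 0.0]
ft_force: [0.6, -0.3, 0.3]
opening: 0.5
grip_force: 0.0
```

Run:
```python
from h import *
c=cal('wrist'); im=env.read_camera('wrist'); w=(150,120,420,270)
print([paint('yellow',z,0,im,c,win=w)[2] for z in (16,48)])
go(424,281.5,110,0)
```

```text
[[{'px': [282.2, 164.2], 'c': (607.7, 194.8), 'L': 46.0, 'S': 13.5, 'yaw': 0.0}, {'px': [282.0, 188.1], 'c': (583.7, 195.2), 'L': 33.9, 'S': 15.0, 'yaw': 0.0}], [{'px': [282.2, 164.2], 'c': (610.3, 194.9), 'L': 41.1, 'S': 12.0, 'yaw': 0.0}, {'px': [282.0, 188.1], 'c': (588.8, 195.3), 'L': 30.3, 'S': 13.4, 'yaw': 0.0}]]
GO [-132.8, -87.8, 31.5, 0.0] dist 162 rows 4 from [556.8, 193.7, 141.5] 0.01
```

Request:
step_arm --plan '[[[-33,-22,0,0,-0.3],[-66,-44,0,0,-0.3],[-100,-66,0,0,-0.3],[-133,-88,0,0,-0.3],[-133,-88,30,0,-0.3],[-133,-88,60,0,-0.3],[-133,-88,80,0,-0.3],[-133,-88,80,0,-0.3]]]'

```text
t: 24.03
eef_pos: [420.7, 280.6, 55.1]
tcp_rot: [3.138, 0.006, 0.001]
ft_force: [-1.0, -0.4, -0.7]
opening: 0.354
grip_force: 0.0
```

Request:
step_arm --plan '[[[0,0,0,0,-0.3],[0,0,0,0,-0.3]]]'

```text
t: 24.2
eef_pos: [423.2, 281.5, 59.3]
tcp_rot: [3.142, -0.0, -0.0]
ft_force: [-0.6, 0.3, -0.3]
opening: 0.347
grip_force: 0.0
```

Run:
```python
from h import *
p,y,s=pose();c=cal('wrist'); im=env.read_camera('wrist'); w=(150,100,450,300)
print(s['t'],[paint(k,16,0,im,c,win=w)[2] for k in ('green','blue')])
go(423,281.8,47,0)
```

```text
24.2 [[{'px': [280.4, 171.0], 'c': (475.1, 283.8), 'L': 44.4, 'S': 13.2, 'yaw': -0.0}], [{'px': [408.6, 171.3], 'c': (474.7, 193.9), 'L': 45.0, 'S': 13.9, 'yaw': -0.0}]]
GO [-0.4, -0.2, 12.7, -0.0] dist 13 rows 1 from [423.4, 281.6, 59.7] -0.01
```

Request:
step_arm --plan '[[[0,0,8,0,-0.3],[0,0,12.5,0,-0.3],[0,0,12.5,0,-1],[0,0,12.5,0,-1],[0,0,12.5,0,-1],[0,0,12.5,0,-1],[0,0,0,0,-1],[0,0,-25,0,-1]]]'

```text
t: 24.92
eef_pos: [421.9, 281.0, 82.4]
tcp_rot: [3.14, 0.004, -0.0]
ft_force: [0.1, 0.1, -1.3]
opening: 0.128
grip_force: 30.0
```

Request:
step_arm --plan '[[[0,0,-35,0,-1],[20,35,-60,0,-1],[40,70,-60,0,-1],[60,105,-60,0,-1],[80,140,-60,0,-1],[100,175,-60,0,-1],[100,175,-60,0,-1],[100,175,-60,0,-1]]]'

```text
t: 25.58
eef_pos: [523.5, 104.7, 143.7]
tcp_rot: [3.142, 0.0, -0.003]
ft_force: [-0.5, -0.0, -0.7]
opening: 0.122
grip_force: 30.0
```

Request:
step_arm --plan '[[[20,35,0,2.7,-1],[40,70,0,2.7,-1],[60,105,0,2.7,-1],[72,130,0,2.7,-1],[72,130,0,2.7,-1],[72,130,0,2.7,-1],[72,130,0,2.7,-1]]]'

```text
t: 26.17
eef_pos: [594.2, -22.1, 143.6]
tcp_rot: [-3.141, 0.001, -0.046]
ft_force: [0.2, 0.8, -1.3]
opening: 0.126
grip_force: 30.0
```

Run:
```python
from h import *
p,y,s=pose(); print(s['t'],s['opening']*95,s['grip_force'],np.degrees(y))
go(595.1,-24,37,-2.7)
```

```text
26.1667 11.95125324094968 29.996632039546967 -2.636341713706304
GO [1.0, 1.9, 106.6, 0.1] dist 107 rows 3 from [594.2, -22.1, 143.6] -2.64
```

Request:
step_arm --plan '[[[1,1,35,0,-1],[1,1,65,0,-1],[1,1,90,0,-1],[1,1,103,0,-1],[1,1,107,0,-1],[1,1,107,0,-1],[1,1,107,0,-1],[1,1,107,0,-1]]]'

```text
t: 26.83
eef_pos: [595.7, -23.3, 37.3]
tcp_rot: [3.142, -0.0, -0.045]
ft_force: [-0.0, -0.7, -0.5]
opening: 0.124
grip_force: 30.0
```

Request:
step_arm --plan '[[[0,0,0,0,-0.5],[0,0,0,0,-0.4],[0,0,0,0,-0.4],[0,0,-10,0,-0.4],[0,0,-40,0,-0.4],[0,0,-80,0,-0.3],[0,0,-120,0,0],[0,0,-145,0,0.1]]]'

```text
t: 27.5
eef_pos: [596.5, -24.7, 186.4]
tcp_rot: [3.141, -0.004, -0.047]
ft_force: [0.2, 1.0, -0.3]
opening: 0.438
grip_force: 0.0
```

Run:
```python
from h import *
go(554,-321,170,24)
```

```text
GO [-28.6, 298.0, 16.4, -26.7] dist 300 rows 8 from [596.5, -24.7, 186.4] -2.7
```

Request:
step_arm --plan '[[[-29,298,14,-26.7,0.1],[-29,298,14,-26.7,0.1],[-29,298,14,-26.7,0.1],[-29,298,14,-26.7,0.1],[-29,298,14,-26.7,0.1],[-29,298,14,-26.7,0.1],[-29,298,14,-26.7,0.1],[-29,298,14,-26.7,0.1]]]'

```text
t: 28.17
eef_pos: [551.7, -325.6, 168.3]
tcp_rot: [3.14, 0.0, 0.416]
ft_force: [-0.4, 0.9, 0.5]
opening: 0.55
grip_force: 0.0
```

Request:
step_arm --plan '[[[0,0,0,0,0.1],[0,0,0,0,0.1],[0,0,0,0,0.1]]]'

```text
t: 28.42
eef_pos: [553.1, -319.7, 168.2]
tcp_rot: [-3.141, -0.0, 0.42]
ft_force: [0.5, 0.5, 0.5]
opening: 0.549
grip_force: 0.0
```

Run:
```python
from h import *
print(env.state()['t']); cap('green',24)
```

```text
28.4167
[{'px': [283.2, 175.2], 'c': (585.8, -306.3), 'L': 29.0, 'S': 11.7, 'yaw': 24.0}]
cap centre [ 555.7 -321.1] yaw 24.0
GO [1.5, 2.6, 163.2, 0.1] dist 163 rows 4 from [553.3, -319.3, 168.2] 24.09
```

Request:
step_arm --plan '[[[1.5,2.3,40,0,0.1],[1.5,2.3,80,0,0.1],[1.5,2.3,120,0,0.1],[1.5,2.3,145,0,0.1],[1.5,2.3,158,0,0.1],[1.5,2.3,163,0,0.1],[1.5,2.3,163,0,0.1],[1.5,2.3,163,0,-1]]]'

```text
t: 29.13
eef_pos: [556.2, -322.4, 6.3]
tcp_rot: [3.14, -0.001, 0.42]
ft_force: [-0.7, -0.4, 0.4]
opening: 0.518
grip_force: 0.0
```

Request:
step_arm --plan '[[[0,0,0,0,-1],[0,0,0,0,-1],[0,0,0,0,-1],[0,0,0,0,-1],[0,0,-10,0,-1],[0,0,-40,0,-1],[0,0,-80,0,-1],[0,0,-120,0,-1]]]'

```text
t: 29.8
eef_pos: [554.6, -322.0, 126.2]
tcp_rot: [-3.14, 0.001, 0.419]
ft_force: [0.2, 0.6, -0.6]
opening: 0.314
grip_force: 29.8
```

Request:
step_arm --plan '[[[0,-15,-35,0,-1],[8,-40,-60,0,-1],[16,-80,-60,0,-1],[24,-120,-60,0,-1],[32,-160,-60,0,-1],[42,-201,-60,0,-1],[42,-201,-60,0,-1]]]'

```text
t: 30.38
eef_pos: [509.6, -116.2, 185.7]
tcp_rot: [-3.14, 0.001, 0.422]
ft_force: [1.0, -0.7, -2.2]
opening: 0.315
grip_force: 29.8
```

Request:
step_arm --plan '[[[8,-40,0,0,-1],[16,-80,0,0,-1],[24,-120,0,0,-1],[32,-160,0,0,-1],[42,-201,0,0,-1],[42,-201,0,0,-1]]]'

```text
t: 30.88
eef_pos: [466.5, 84.2, 185.5]
tcp_rot: [-3.141, -0.0, 0.424]
ft_force: [0.6, -0.5, -2.4]
opening: 0.315
grip_force: 29.8
```

Request:
step_arm --plan '[[[8,-35,0,6,-1],[16,-75,0,12,-1],[24,-115,0,18,-1],[32,-155,0,24,-1],[42,-201,20,24,-1],[42,-201,45,24,-1],[42,-201,60,24,-1],[42,-201,60,24,-1]]]'

```text
t: 31.55
eef_pos: [423.5, 279.8, 122.6]
tcp_rot: [3.139, 0.004, 0.002]
ft_force: [-0.9, -0.3, -2.3]
opening: 0.315
grip_force: 29.8
```

Request:
step_arm --plan '[[[0,0,0,0,-1],[0,0,0,0,-1],[0,0,0,0,-1]]]'

```text
t: 31.8
eef_pos: [425.8, 279.4, 126.1]
tcp_rot: [-3.141, -0.002, -0.001]
ft_force: [-0.4, -0.5, -0.8]
opening: 0.311
grip_force: 29.8
```

```bash
python3 fit2.py green 5; python3 -c "
from h import *
print(np.degrees(pose()[1]))"
```

```text
t 31.9 tcp [425.6 279.4 125.8] F [ 0.5 -0.4 -2.1]
cap [33.5 -2.3  0.1 31.4 11.9] ear [49.9 -4.  -0.  44.  12.7] MOVE x -1.6 y -1.7
-0.03832139018672045
```

Request:
step_arm --plan '[[[-1.6,-2,10,0,-1],[-1.6,-2,30,0,-1],[-1.6,-2,50,0,-1],[-1.6,-2,67,0,-1],[-1.6,-2,74,0,-1],[-1.6,-2,74,0,-1],[-1.6,-2,74,0,-1],[-1.6,-2,74,0,-1]]]'

```text
t: 32.62
eef_pos: [423.7, 282.0, 51.4]
tcp_rot: [-3.141, -0.001, 0.0]
ft_force: [0.6, -0.5, -1.4]
opening: 0.314
grip_force: 29.8
```

```bash
python3 fit2.py green 5.3
```

```text
t 32.7167 tcp [423.8 281.9  51.6] F [-0.3  0.  -0.9]
cap [33.5 -2.2 -0.  29.4 11.9] ear [51.2 -1.6 -0.  44.2 12.1] MOVE x -0.3 y 0.6
```

Request:
step_arm --plan '[[[-0.3,0.2,0,0,-1],[-0.3,0.2,2,0,-1],[-0.3,0.2,4,0,-1],[-0.3,0.2,6,0,-1],[-0.3,0.2,8,0,-1],[-0.3,0.2,9,0,-1],[-0.3,0.2,10,0,-1],[-0.3,0.2,10,0,-1]]]'

```text
t: 33.43
eef_pos: [423.2, 281.8, 40.6]
tcp_rot: [-3.141, -0.0, -0.0]
ft_force: [0.2, 4.3, -3.1]
opening: 0.317
grip_force: 29.9
```

Request:
step_arm --plan '[[[0,-0.4,1,0,-1],[0,-0.4,2,0,-1],[0,-0.4,2.5,0,-1],[0,-0.4,2.5,0,-1]]]'

```text
t: 33.77
eef_pos: [423.3, 282.0, 39.9]
tcp_rot: [-3.141, -0.001, 0.001]
ft_force: [-4.5, -0.8, 25.5]
opening: 0.317
grip_force: 30.0
```

Request:
step_arm --plan '[[[0,0,0,0,-0.25],[0,0,0,0,0],[0,0,0,0,0],[0,0,-10,0,0],[0,0,-40,0,0],[0,0,-80,0,0],[0,0,-100,0,-0.3],[0,0,-100,0,-0.3]]]'

```text
t: 34.43
eef_pos: [424.5, 282.6, 142.7]
tcp_rot: [-3.139, -0.006, 0.0]
ft_force: [0.2, -0.6, 0.6]
opening: 0.41
grip_force: 0.0
```

Request:
step_arm --plan '[[[0,40,0,0,-0.3],[0,80,0,0,-0.3],[0,90,0,0,-0.3],[0,90,30,0,-0.3],[0,90,60,0,-0.3],[0,90,80,0,-0.3],[0,90,80,0,-0.3],[0,90,80,0,-0.3]]]'

```text
t: 35.1
eef_pos: [422.7, 191.9, 57.8]
tcp_rot: [3.141, 0.003, 0.0]
ft_force: [-0.3, -0.4, 0.2]
opening: 0.349
grip_force: 0.0
```

Run:
```python
from h import *
p,y,s=pose();c=cal('wrist'); im=env.read_camera('wrist'); w=(100,100,450,300)
print(s['t'],[paint('green',z,0,im,c,win=w)[2] for z in (16,48)],paint('blue',16,0,im,c,win=w)[2])
go(423.2,192,47,0)
```

```text
35.1 [[{'px': [150.7, 170.0], 'c': (475.0, 284.3), 'L': 45.1, 'S': 12.6, 'yaw': -1.8}, {'px': [132.0, 205.6], 'c': (449.3, 300.5), 'L': 36.7, 'S': 14.1, 'yaw': 1.2}], [{'px': [150.7, 170.0], 'c': (478.5, 270.6), 'L': 38.3, 'S': 10.7, 'yaw': -1.8}, {'px': [132.0, 205.6], 'c': (456.7, 284.4), 'L': 31.2, 'S': 12.0, 'yaw': 1.2}]] [{'px': [280.2, 170.4], 'c': (474.3, 194.5), 'L': 44.5, 'S': 13.8, 'yaw': -0.0}]
GO [0.0, 0.1, 11.6, 0.0] dist 12 rows 1 from [423.2, 192.1, 58.6] 0.02
```

The green cap is home. Now the blue cover, to pocket 0.

Request:
step_arm --plan '[[[0,0,7,0,-0.3],[0,0,11.5,0,-0.3],[0,0,11.5,0,-1],[0,0,11.5,0,-1],[0,0,11.5,0,-1],[0,0,11.5,0,-1],[0,0,0,0,-1],[0,0,-25,0,-1]]]'

```text
t: 35.82
eef_pos: [422.0, 191.6, 82.0]
tcp_rot: [3.14, 0.004, -0.0]
ft_force: [0.0, 0.3, -0.5]
opening: 0.124
grip_force: 30.0
```

Request:
step_arm --plan '[[[0,0,-35,0,-1],[10,33,-60,0,-1],[20,70,-60,0,-1],[31,105,-60,2.7,-1],[41,140,-60,2.7,-1],[52,175,-60,2.7,-1],[63,211,-60,2.7,-1],[63,211,-60,2.7,-1]]]'

```text
t: 36.48
eef_pos: [488.0, -24.0, 143.5]
tcp_rot: [3.141, -0.002, -0.051]
ft_force: [-0.3, -0.5, -0.3]
opening: 0.127
grip_force: 30.0
```

Request:
step_arm --plan '[[[0,0,0,0,-1],[0,0,0,0,-1]]]'

```text
t: 36.65
eef_pos: [485.7, -18.9, 143.2]
tcp_rot: [-3.141, 0.001, -0.048]
ft_force: [-0.2, 0.4, -0.4]
opening: 0.126
grip_force: 30.0
```

Run:
```python
from h import *
p,y,s=pose(); print(s['t'],s['opening']*95,s['grip_force'],np.degrees(y))
go(486.5,-19,37,-2.7)
```

```text
36.65 11.944822040025262 29.99862313270569 -2.735002388354152
GO [0.8, 0.1, 106.2, -0.0] dist 106 rows 3 from [485.7, -18.9, 143.2] -2.74
```

Request:
step_arm --plan '[[[0.8,0,35,0,-1],[0.8,0,65,0,-1],[0.8,0,90,0,-1],[0.8,0,102,0,-1],[0.8,0,106,0,-1],[0.8,0,106,0,-1],[0.8,0,106,0,-1],[0.8,0,106,0,-1]]]'

```text
t: 37.32
eef_pos: [486.9, -18.2, 37.7]
tcp_rot: [3.141, -0.0, -0.045]
ft_force: [-0.5, 0.2, -1.1]
opening: 0.124
grip_force: 30.0
```

Request:
step_arm --plan '[[[0,0,0,0,-0.5],[0,0,0,0,-0.4],[0,0,0,0,-0.4],[0,0,-10,0,-0.4],[0,0,-40,0,-0.4],[0,0,-80,0,-0.3],[0,0,-120,0,0],[0,0,-145,0,0.1]]]'

```text
t: 37.98
eef_pos: [487.3, -19.2, 186.5]
tcp_rot: [3.141, -0.004, -0.047]
ft_force: [0.4, 0.8, 0.5]
opening: 0.438
grip_force: 0.0
```

Run:
```python
from h import *
go(426,-328.5,170,-19.6)
im=env.read_camera('top')
print([ (a,p.round(0),ray('top',p,14)[0].round(0)) for a,p,m in blobs(cmask(im,'blue',100,50),20)])
cv2.imwrite('pics/t4.png',im)
```

```text
GO [-46.7, 311.9, 16.5, 16.9] dist 316 rows 8 from [487.3, -19.2, 186.5] -2.7
[(np.int32(62), array([419., 250.]), array([ 458., -341.,   14.])), (np.int32(42), array([181., 241.]), array([474., 206.,  14.])), (np.int32(39), array([192., 241.]), array([474., 181.,  14.]))]
```

Request:
step_arm --plan '[[[-47,312,14,16.9,0.1],[-47,312,14,16.9,0.1],[-47,312,14,16.9,0.1],[-47,312,14,16.9,0.1],[-47,312,14,16.9,0.1],[-47,312,14,16.9,0.1],[-47,312,14,16.9,0.1],[-47,312,14,16.9,0.1]]]'

```text
t: 38.7
eef_pos: [424.1, -332.1, 168.6]
tcp_rot: [3.141, -0.001, -0.344]
ft_force: [0.7, 0.5, -0.2]
opening: 0.549
grip_force: 0.0
```

Request:
step_arm --plan '[[[0,0,0,0,0.1],[0,0,0,0,0.1],[0,0,0,0,0.1]]]'

```text
t: 38.95
eef_pos: [425.1, -327.9, 168.5]
tcp_rot: [-3.141, 0.0, -0.342]
ft_force: [-0.3, 0.6, -1.0]
opening: 0.552
grip_force: 0.0
```

Run:
```python
from h import *
print(env.state()['t']); cap('blue',-19.6)
```

```text
38.95
[{'px': [281.5, 173.2], 'c': (459.7, -338.3), 'L': 28.9, 'S': 11.7, 'yaw': -19.6}]
cap centre [ 427.7 -328.3] yaw -19.6
GO [2.5, -0.1, 163.5, 0.0] dist 164 rows 4 from [425.4, -327.5, 168.5] -19.56
```

Request:
step_arm --plan '[[[2.5,0,40,0,0.1],[2.5,0,80,0,0.1],[2.5,0,120,0,0.1],[2.5,0,145,0,0.1],[2.5,0,158,0,0.1],[2.5,0,163,0,0.1],[2.5,0,163,0,0.1],[2.5,0,163,0,-1]]]'

```text
t: 39.67
eef_pos: [428.3, -329.0, 6.1]
tcp_rot: [3.141, -0.001, -0.341]
ft_force: [0.7, 0.9, -0.1]
opening: 0.52
grip_force: 0.0
```

Request:
step_arm --plan '[[[0,0,0,0,-1],[0,0,0,0,-1],[0,0,0,0,-1],[0,0,0,0,-1],[0,0,-10,0,-1],[0,0,-40,0,-1],[0,0,-80,0,-1],[0,0,-120,0,-1]]]'

```text
t: 40.33
eef_pos: [427.1, -328.9, 126.9]
tcp_rot: [-3.141, 0.002, -0.342]
ft_force: [0.7, -0.9, -0.3]
opening: 0.314
grip_force: 29.9
```

Request:
step_arm --plan '[[[0,-15,-35,0,-1],[-12,-50,-60,0,-1],[-26,-85,-60,0,-1],[-40,-120,-60,0,-1],[-55,-156,-60,0,-1],[-70,-193,-60,0,-1],[-89,-244,-60,0,-1],[-89,-244,-60,0,-1]]]'

```text
t: 41.0
eef_pos: [424.3, -65.8, 186.1]
tcp_rot: [-3.141, 0.0, -0.34]
ft_force: [0.5, -0.5, -2.2]
opening: 0.316
grip_force: 29.9
```

Request:
step_arm --plan '[[[-13,-36,0,-5,-1],[-26,-73,0,-10,-1],[-40,-110,0,-15,-1],[-54,-147,0,-19.6,-1],[-70,-193,0,-19.6,-1],[-89,-244,20,-19.6,-1],[-89,-244,45,-19.6,-1],[-89,-244,60,-19.6,-1]]]'

```text
t: 41.67
eef_pos: [422.7, 193.3, 124.1]
tcp_rot: [-3.141, -0.0, 0.004]
ft_force: [0.1, -1.3, -0.7]
opening: 0.316
grip_force: 29.9
```

Request:
step_arm --plan '[[[0,0,0,0,-1],[0,0,0,0,-1],[0,0,0,0,-1],[0,0,0,0,-1]]]'

```text
t: 42.0
eef_pos: [424.3, 189.5, 126.6]
tcp_rot: [-3.141, -0.002, -0.001]
ft_force: [0.3, 0.9, -0.8]
opening: 0.31
grip_force: 29.9
```

```bash
python3 fit2.py blue 5; python3 -c "
from h import *
print(np.degrees(pose()[1]))"
```

```text
t 42.1 tcp [424.2 189.6 126.3] F [-0.3 -0.4 -1.3]
cap [33.8 -1.6 -0.  31.6 12.5] ear [51.3 -5.1 -0.  45.6 11.7] MOVE x -0.5 y -3.4
-0.05114666586675463
```

Request:
step_arm --plan '[[[-0.5,-3.2,10,0,-1],[-0.5,-3.2,30,0,-1],[-0.5,-3.2,50,0,-1],[-0.5,-3.2,67,0,-1],[-0.5,-3.2,74,0,-1],[-0.5,-3.2,74,0,-1],[-0.5,-3.2,74,0,-1],[-0.5,-3.2,74,0,-1]]]'

```text
t: 42.82
eef_pos: [423.6, 193.3, 52.2]
tcp_rot: [-3.141, -0.001, -0.0]
ft_force: [0.1, -0.1, -1.1]
opening: 0.313
grip_force: 29.9
```

```bash
python3 fit2.py blue 5.3
```

```text
t 42.9167 tcp [423.6 193.4  52.2] F [ 0.8  0.3 -1.3]
cap [33.7 -1.5 -0.  29.8 12.5] ear [51.7 -1.  -0.  44.3 12.1] MOVE x -0.0 y 0.4
```

Request:
step_arm --plan '[[[0,0,2,0,-1],[0,0,4,0,-1],[0,0,6,0,-1],[0,0,8,0,-1],[0,0,9,0,-1],[0,0,10,0,-1],[0,0,10.5,0,-1],[0,0,10.5,0,-1]]]'

```text
t: 43.63
eef_pos: [423.1, 193.2, 40.6]
tcp_rot: [3.141, 0.0, 0.0]
ft_force: [0.1, -0.6, -1.1]
opening: 0.314
grip_force: 29.9
```

Engaged with no side force. I'll seat, release and rise.

Request:
step_arm --plan '[[[0,0,1,0,-1],[0,0,2,0,-1],[0,0,2.5,0,-1],[0,0,2.5,0,-1]]]'

```text
t: 43.97
eef_pos: [423.3, 193.3, 40.0]
tcp_rot: [-3.141, -0.002, -0.0]
ft_force: [-7.2, -2.4, 30.9]
opening: 0.312
grip_force: 30.0
```

Request:
step_arm --plan '[[[0,0,0,0,-0.25],[0,0,0,0,0],[0,0,0,0,0],[0,0,-10,0,0],[0,0,-40,0,0],[0,0,-80,0,0],[0,0,-120,0,0],[0,0,-160,0,0]]]'

```text
t: 44.63
eef_pos: [422.6, 193.1, 199.9]
tcp_rot: [3.141, 0.001, 0.0]
ft_force: [1.6, 0.5, 0.0]
opening: 0.499
grip_force: 0.0
```

Request:
step_arm --plan '[[[0,35,-20,0,0],[0,70,-40,0,0],[0,110,-60,0,0],[0,110,-60,0,0],[0,110,-60,0,0],[0,110,-60,0,0],[0,110,-60,0,0]]]'

```text
t: 45.22
eef_pos: [422.8, 84.0, 257.4]
tcp_rot: [-3.142, 0.002, 0.001]
ft_force: [0.0, 0.1, -0.2]
opening: 0.499
grip_force: 0.0
```

Run:
```python
from h import *
p,y,s=pose();c=cal('wrist'); im=env.read_camera('wrist'); cv2.imwrite('pics/w20.png',im); print(s['t'],p)
for k in ('red','yellow','green','blue'): print(k,[[(q['px'],q['c'],q['L'],q['S'],q['yaw']) for q in paint(k,z,0,im,c,win=(0,0,300,280))[2]] for z in (16,48)])
```

```text
45.2167 [422.82285994  84.04660618 257.44947744]
red [[([112.5, 46.4], (602.4, 290.0), 57.5, 24.1, 0.0)], [([112.5, 46.4], (594.3, 274.1), 53.0, 22.2, 0.0)]]
yellow [[([188.2, 46.4], (602.5, 197.7), 50.6, 24.1, 0.0)], [([188.2, 46.4], (594.4, 189.0), 46.6, 22.2, 0.0)]]
green [[([131.7, 153.4], (476.0, 284.6), 46.1, 13.0, 0.0), ([121.8, 169.8], (453.8, 301.0), 34.2, 12.5, 2.7)], [([131.7, 153.4], (477.7, 269.1), 42.5, 12.0, 0.0), ([121.8, 169.8], (457.2, 284.3), 31.5, 11.6, 2.7)]]
blue [[([199.1, 152.9], (476.1, 195.3), 45.9, 13.0, 0.0), ([193.6, 169.9], (453.6, 204.4), 34.6, 13.4, 0.0)], [([199.1, 152.9], (477.8, 186.8), 42.3, 12.0, 0.0), ([193.6, 169.9], (457.1, 195.2), 31.9, 12.4, 0.0)]]
```

View pics/w20.png

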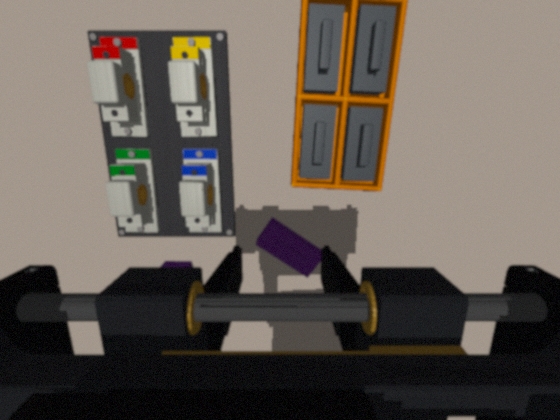

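All four caps sit on their own blocks with painted ends together, and the ear-to-paint spacing is about 18–19 mm on each. All four covers stand in the tray pockets: tray rows 0–190, columns 293–405. The arm is clear, so I'm handing in.

```bash
python3 -c "
from cell import env
print(env.job_done())"
```

```text
the job is handed in; nothing more can be done
None
```

I've handed in the job: all four caps (red, yellow, green and blue) are seated on their own blocks and all four covers stand in the tray, done in about 45 s of robot time; the hand-in returned no verdict.

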